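# Refit the water filter cartridges and clip them shut

## Robot

A 6-joint arm with a two-finger parallel gripper is mounted at the origin on the work surface. World frame = base frame: x ahead of the robot, y to its left, z up, the work surface at z = 0. Lengths are in mm, angles in rad, forces in N, time in s.
With the tool pointing down it reaches from about 350 to 975 mm from the base axis. Payload 7.1 kg.
Tool frame: the origin (TCP) lies midway between the tips of the shut fingers; the grasp point (between the pads) lies ctrl.grip_point_offset behind it (ctrl.grip_point_offset is the distance from the TCP to the grasp point, in mm); z points along the fingers, y is the line along which they close (so a half turn about z gives the same grasp; the last joint's range is limited). The gripper opens to 88 mm and grips with 3 to 60 N. Pads are 20 mm wide; open, the fingers measure 115 mm over their backs; the gripper's body (75 mm by 178 mm) begins 61 mm behind the grasp point.
Start: joints at [-0.019, 0.423, 1.63, -0, 1.089, -0.019], TCP at [624.984, 0.026, 183.275] pointing down, gripper open.
Joint ranges: [-3, 3], [-0.9, 2.11], [0.09, 2.58], [-1.31, 4.45], [0.11, 2.69], [-2.54, 2.54]. Speed limits (rad/s): [2.39, 2.39, 3.01, 3.14, 3.14, 3.14].

## Interface

Orientations are given as a rotation vector (axis times angle).
In Python, from workcell import ctrl gives the robot as it stands.
- The arm moves only by the tool apply_moves, never from a script. Its argument "targets" is a list of rows, each an object of numbers: "tx", "ty", "tz": the shift along the world's x, y, z in m; "spin": the turn about the world's z in degrees. In form: [{"tx": .., "ty": .., "tz": .., "spin": ..}, ...]. A call has exactly 8 rows; each row is the pose to reach, as a shift and turn from the pose commanded when the call began; what a row does not reach only later rows make up. A row lasts 1/10 s, in which the tool goes at most 50 mm and 8.59 degrees, less where a joint would pass 70% of its speed; a pose out of reach is approached as far as the arm can. A call with a gripper value outside its range is refused whole. "gripper" is the closure, from -1 (fully open) to 1 (shut), set as the call begins (left out, the last holds). The fingers move at their own pace and stop on an object; the grip force is fixed at half the most. Time passes only in rows, so rows that repeat a pose let the fingers close, or fill a call up. It gives the time, the measured TCP pose, the force, the opening and the grip force at its end, in the units of the state.
- ctrl.get_obs(): the state, without advancing time (a new reading comes with each control period).
- ctrl.get_image(name): name is "scene" or "side" or "wrist"; returns the picture (420x560x3 uint8, red, green, blue); there is no depth.
- ctrl.get_calibration(name): a dict with "fov_y" (degrees; the focal length in pixels is half the picture's height over the tangent of half this angle, whatever the lens; pixels are square), "cx", "cy" (the principal point, pixels), "rvec" (rotation vector, rad) and "tvec" (3), from world to camera coordinates, as OpenCV has them. Camera axes: x right, y down, z forward; pixel columns grow to the right and rows downward; lengths in mm; the calibration is good to about 2 mm. A picture is of the moment at which its call begins: read the wrist's pose just before it. get_calibration takes no time and is no camera call; for the wrist camera it gives the pose at the moment of the call.
- ctrl.close_job(): hands the job in; it is judged then, once.
Trained networks look in the newest picture that a camera, given by its name, has taken for a name from the list of things; names that differ only in an ending like _2 or _b are one class to them, and where a whole thing is asked for, a point or a joint stands for the part that bears it (a point fixed in the world has none). Each returns a list of dicts, best first, with "score" (0 to 1); they miss things now and then, are a little off and sometimes report something else, mostly with a low value. They report only what shows in the picture. A call takes as long as a camera call. They do not tell look-alikes from the thing itself.
- ctrl.outline_of(name, camera): "pixels" (420x560 bool, what is visible of it) and "box" ([left, top, right, bottom] in pixels, round what is visible of it).
- ctrl.pinpoint(name, camera): "uv" ([column, row] in pixels: a listed point, or the origin of a listed thing).
The state is a dict: "t": time; "qpos": joint angles; "qvel": joint speeds; "joint_torque": joint torques, N m; "ee_pos": TCP position; "orientation": TCP orientation; "ft_force": force on the tool from outside, world axes, zero at the start; "moment": the same for the moment, N m; "width": finger opening in mm; "grasp_force": force on a finger pad.
Only numpy, scipy, OpenCV 4.12 (cv2) and the standard library are available. Lean on these libraries where they do the work, as an engineer would, in place of code of your own. Each camera call takes 0.05 s, during which the arm holds its last target. There are 200 camera calls.

## Task

Lay every filter cartridge that is on the counter into a cradle of its own on the filter unit, its long neck against the brass port, and with the pliers, not with bare fingers, squeeze the clip over each neck until it clicks shut. Only then throw the supply lever from the shut notch into the middle notch (two bars); finish with the pliers standing in their wooden block again, and leave the kettle, milk bottle, mug and bowl where they are.

Things in the scene. Friction and masses are not known exactly. Their poses are not given: they have to be found in the camera images.
- filter_unit: Filter unit, fixed: steel base plate 250 x 370 x 8 mm, three cradles along x, 85 mm apart, grey manifold bar (22 to 68 mm high) along its +x edge. Origin underneath, z up. A cradle is two V supports 12 mm thick, 34 mm either side of the seated cartridge's origin, holding the round body between its caps (5 mm play); between them it is free down to the plate.
- band1: Brass port 1 with its snap clip, fixed, axes as the unit's. Origin: centre of the port's open face (18 mm across, facing -x), 44 mm above the counter. A cartridge seated in cradle 1 has its origin 96 mm before this (-x), same y and height. The clip, two hinged plastic halves 24 mm wide along x, is centred 5 mm before the face; open, it lets the neck in from above.
- band2: Brass port 2 with its snap clip, fixed, axes as the unit's. Origin: centre of the port's open face (18 mm across, facing -x), 44 mm above the counter. A cartridge seated in cradle 2 has its origin 96 mm before this (-x), same y and height. The clip, two hinged plastic halves 24 mm wide along x, is centred 5 mm before the face; open, it lets the neck in from above.
- band3: Brass port 3 with its snap clip, fixed, axes as the unit's. Origin: centre of the port's open face (18 mm across, facing -x), 44 mm above the counter. A cartridge seated in cradle 3 has its origin 96 mm before this (-x), same y and height. The clip, two hinged plastic halves 24 mm wide along x, is centred 5 mm before the face; open, it lets the neck in from above.
- clip1 (a joint): Clip 1: 0 open, 0.26 clicked shut; both halves move alike, about a pin 24 mm below the port's axis. Its ears stand 13 to 35 mm above that axis (the rest below 15 mm), 4 mm thick, and close along y: 41 mm over the outside at the top when open, 11 mm shut. It resists, most near 0.09 (about 9 N per ear), snaps over beyond 0.18 and stays shut; short of that it falls open.
- clip2 (a joint): Clip 2: 0 open, 0.26 clicked shut; both halves move alike, about a pin 24 mm below the port's axis. Its ears stand 13 to 35 mm above that axis (the rest below 15 mm), 4 mm thick, and close along y: 41 mm over the outside at the top when open, 11 mm shut. It resists, most near 0.09 (about 9 N per ear), snaps over beyond 0.18 and stays shut; short of that it falls open.
- clip3 (a joint): Clip 3: 0 open, 0.26 clicked shut; both halves move alike, about a pin 24 mm below the port's axis. Its ears stand 13 to 35 mm above that axis (the rest below 15 mm), 4 mm thick, and close along y: 41 mm over the outside at the top when open, 11 mm shut. It resists, most near 0.09 (about 9 N per ear), snaps over beyond 0.18 and stays shut; short of that it falls open.
- cart1: White filter cartridge 1 (all alike, may be absent), 166 mm long, about 160 g. Round body 40 mm across, 90 mm long, origin at its centre; at each end a hexagonal cap 48 mm across flats, 15 mm long, on which it lies (origin 24 mm up). On its +x end a long neck, 16 mm across (19 mm at its rim), 34 mm long; on its -x end a stub of 12 mm.
- cart2: White filter cartridge 2 (all alike, may be absent), 166 mm long, about 160 g. Round body 40 mm across, 90 mm long, origin at its centre; at each end a hexagonal cap 48 mm across flats, 15 mm long, on which it lies (origin 24 mm up). On its +x end a long neck, 16 mm across (19 mm at its rim), 34 mm long; on its -x end a stub of 12 mm.
- cart3: White filter cartridge 3 (all alike, may be absent), 166 mm long, about 160 g. Round body 40 mm across, 90 mm long, origin at its centre; at each end a hexagonal cap 48 mm across flats, 15 mm long, on which it lies (origin 24 mm up). On its +x end a long neck, 16 mm across (19 mm at its rim), 34 mm long; on its -x end a stub of 12 mm.
- cart1_tip (a point): Centre of the end face of the neck of cartridge 1, 94 mm from its origin along its +x. Seated, it is about 2 mm from the origin of a band.
- cart2_tip (a point): Centre of the end face of the neck of cartridge 2, 94 mm from its origin along its +x. Seated, it is about 2 mm from the origin of a band.
- cart3_tip (a point): Centre of the end face of the neck of cartridge 3, 94 mm from its origin along its +x. Seated, it is about 2 mm from the origin of a band.
- pliers: Clip pliers, upright in the block, jaws down, 210 g. Origin at the pivot, z up along the handles; they open and close along y, both sides alike; 14 mm thick along x. Handles: 34 to 72 mm above the pivot, bowed, widest 52 mm above it, 68 mm over the outside: grip there from above. Jaws end 68 mm below the pivot, 54 mm apart inside, 70 mm outside. Sprung open.
- jaw_a (a joint): Angle by which each half of the pliers is squeezed: 0 open, 0.36 fully closed. At 0.05 the handles measure 63 mm over the outside, spring 7 N, jaw tips 47 mm apart inside; at 0.31 about 34 mm, 12 N, tips 11 mm apart, as shut ears need. Closing from 0 to 0.31 the tips sink 5 mm below and the handles' bulge rises 6 mm above their heights over the pivot: raise the gripper by about 10 mm meanwhile.
- block: Wooden block 50 x 110 x 70 mm, fixed, with an upright slot 80 mm along its y and 19 mm along its x, its floor 10 mm above the counter, flared at the mouth. Origin at the centre of its underside.
- rest (a point): Where the pliers' pivot is when they stand in the block: over the middle of the slot, 78 mm above the counter, the pliers' y along the block's y.
- lever (a joint): Supply valve lever, at the unit's +y end, swinging in the unit's x-z plane past a quadrant with 3 notches: 0 = one bar, shut (leans 0.6 rad to the unit's -x); 0.6 = two bars, filter running (upright); 1.2 = three bars, flush (leans to +x). Notches are sprung: let go within 0.3 rad of one, it settles there. Leaving one takes 4 N at the knob.
- lever_knob (a point): Middle of the black lever knob, a cylinder 29 mm across and 36 mm long along the lever, 90 mm from the pivot.
- lever_pivot (a point): Pivot of the lever, which turns about the unit's y axis through this point.
- kettle: White kettle, 145 mm across, 210 mm high. Leave alone.
- milk: White milk bottle, 72 mm across, 200 mm high. Leave alone.
- mug: White mug, 84 mm across, 95 mm high. Leave alone.
- bowl: Blue bowl, 130 mm across, 55 mm high. Leave alone.
Mind the look-alikes: they are no part of the job. What is shaped like the cart3 but purple or turquoise is not meant.

How it is judged (in metres and radians):
On the way, in this order (a step that is already met when the one before it is completed fails the run):
1. every cartridge lies in a cradle, neck to the port, with its clip clicked shut (((distance between cart1_tip and band1 below 0.011 m and angle between the x axis of cart1 and the x axis of filter_unit, either way round below 0.12 rad and value of joint clip1 above 0.23 rad) or (distance between cart1_tip and band2 below 0.011 m and angle between the x axis of cart1 and the x axis of filter_unit, either way round below 0.12 rad and value of joint clip2 above 0.23 rad) or (distance between cart1_tip and band3 below 0.011 m and angle between the x axis of cart1 and the x axis of filter_unit, either way round below 0.12 rad and value of joint clip3 above 0.23 rad)) and ((distance between cart2_tip and band1 below 0.011 m and angle between the x axis of cart2 and the x axis of filter_unit, either way round below 0.12 rad and value of joint clip1 above 0.23 rad) or (distance between cart2_tip and band2 below 0.011 m and angle between the x axis of cart2 and the x axis of filter_unit, either way round below 0.12 rad and value of joint clip2 above 0.23 rad) or (distance between cart2_tip and band3 below 0.011 m and angle between the x axis of cart2 and the x axis of filter_unit, either way round below 0.12 rad and value of joint clip3 above 0.23 rad)) and ((distance between cart3_tip and band1 below 0.011 m and angle between the x axis of cart3 and the x axis of filter_unit, either way round below 0.12 rad and value of joint clip1 above 0.23 rad) or (distance between cart3_tip and band2 below 0.011 m and angle between the x axis of cart3 and the x axis of filter_unit, either way round below 0.12 rad and value of joint clip2 above 0.23 rad) or (distance between cart3_tip and band3 below 0.011 m and angle between the x axis of cart3 and the x axis of filter_unit, either way round below 0.12 rad and value of joint clip3 above 0.23 rad))), for 0.3 s.
2. the supply lever rests in the middle notch (value of joint lever between 0.48 and 0.72 rad), for 0.3 s.
At the end, for the whole second after the job is handed in: Each cartridge present: neck end within 11 mm of a port face, axis within 0.12 rad of the unit's x, that port's clip joint beyond 0.23; lever within 0.12 rad of the middle notch (0.6); pliers upright (0.2 rad) in the block, pivot within 15 mm of its rest, still (all of step 1 and all of step 2 and distance between pliers and rest below 0.015 m and angle between pliers's own z axis and vertical below 0.2 rad and linear speed of pliers below 0.03 m/s); the robot touches nothing.
It fails at once if a clip is pressed with the gripper's own fingers (over 6 N) (contact force between the fingers and band1 above 6 N or contact force between the fingers and band2 above 6 N or contact force between the fingers and band3 above 6 N).
It fails at once if the kettle, milk bottle, mug or bowl is moved more than 30 mm (distance of any of kettle, milk, mug, bowl from where it was at the start of the episode above 0.03 m).
Of cart1, cart2, cart3 only 2 to 3 are there at a start; the rules pass over those that are not, and their reading is None.
At some moment in a run one of cart1, cart2, cart3 may be knocked a few centimetres aside while the robot is not near it.
It also fails if it takes over 210 s, if anything falls off the work surface, if the arm or the gripper's body presses on something with over 40 N, if the wrist force passes 120 N, or if a joint passes its speed limit or range.

## Working session

There is one attempt and no reset: what is moved stays moved. The work goes in short steps, Python scripts to look and compute and a tool call to move; the robot and the scene stay as the last step left them, time stands still between calls to the robot, and variables do not carry over. Pictures are saved under pics/ and viewed, at most 14 in all, crops included, and the job is handed in when it is done.

Besides the shell and the picture viewer there is one more tool, called after ">>>" as name([rows], argument=value, ...), one row to a line, values as JSON. apply_moves: Moves the arm, as the interface text tells. Its arguments: {"type":"object","properties":{"targets":{"type":"array"},"gripper":{"type":"number"}},"required":["targets"]}

```bash
ls; mkdir -p pics; cat > h.py <<'E'
import numpy as np, cv2
from workcell import ctrl
def snap(cam,fn):
    im=ctrl.get_image(cam); cv2.imwrite('pics/'+fn,im[:,:,::-1].copy()); return im
def cal(cam):
    c=ctrl.get_calibration(cam); f=210/np.tan(np.radians(c['fov_y'])/2)
    K=np.array([[f,0,c['cx']],[0,f,c['cy']],[0,0,1]]); R=cv2.Rodrigues(np.array(c['rvec'],float))[0]
    return K,R,np.array(c['tvec'],float)
def ray(cam,uv,C=None):
    K,R,t=C or cal(cam); d=R.T@np.linalg.inv(K)@np.array([uv[0],uv[1],1.]); return -R.T@t,d
def onz(cam,uv,z,C=None):
    o,d=ray(cam,uv,C); return o+d*(z-o[2])/d[2]
def proj(cam,P,C=None):
    K,R,t=C or cal(cam); p=K@(R@np.asarray(P,float)+t); return p[:2]/p[2]
def tri(obs):
    A=np.zeros((3,3));b=np.zeros(3)
    for o,d in obs:
        d=d/np.linalg.norm(d);M=np.eye(3)-np.outer(d,d);A+=M;b+=M@o
    return np.linalg.solve(A,b)
E
python3 - <<'E'
from h import *
a=snap('scene','s0.png');b=snap('side','d0.png')
print(ctrl.grip_point_offset)
for c in('scene','side'):
    K,R,t=cal(c); print(c,-R.T@t,K[0,0])
    for n in ['filter_unit','band1','cart1','cart1_tip','pliers','block','rest','lever_knob','lever_pivot']:
        r=ctrl.pinpoint(n,c); print(n,[(np.round(x['uv']).tolist(),round(x['score'],2)) for x in r])
cv2.imwrite('pics/both0.png',np.vstack([a,b])[:,:,::-1])
E
```

```text
pics
18.700000000000003
scene [1383.16712467  517.22492873 1123.03162914] 438.53223098665177
filter_unit [([317.0, 238.0], 0.92)]
band1 [([271.0, 230.0], 0.67), ([318.0, 251.0], 0.55), ([296.0, 236.0], 0.51)]
cart1 [([156.0, 165.0], 0.84), ([205.0, 184.0], 0.66), ([252.0, 197.0], 0.66), ([195.0, 262.0], 0.66), ([266.0, 162.0], 0.54)]
cart1_tip [([316.0, 251.0], 0.25)]
pliers [([224.0, 215.0], 0.8), ([224.0, 232.0], 0.37)]
block [([224.0, 233.0], 0.79)]
rest [([218.0, 216.0], 0.58)]
lever_knob [([364.0, 218.0], 0.7)]
lever_pivot [([354.0, 247.0], 0.89), ([318.0, 242.0], 0.33)]
side [-505.15021807 -555.7806125   882.02049972] 412.91676657894857
filter_unit [([249.0, 224.0], 0.75)]
band1 [([291.0, 210.0], 0.71), ([246.0, 200.0], 0.59), ([213.0, 200.0], 0.52), ([336.0, 205.0], 0.51), ([264.0, 210.0], 0.46)]
cart1 [([374.0, 257.0], 0.77), ([312.0, 245.0], 0.73), ([324.0, 229.0], 0.71), ([288.0, 211.0], 0.63), ([310.0, 289.0], 0.6), ([448.0, 271.0], 0.6), ([214.0, 199.0], 0.57), ([346.0, 198.0], 0.54)]
cart1_tip []
pliers [([333.0, 207.0], 0.73), ([325.0, 231.0], 0.3)]
block [([337.0, 223.0], 0.89)]
rest [([336.0, 208.0], 0.64)]
lever_knob [([202.0, 192.0], 0.52), ([248.0, 202.0], 0.24)]
lever_pivot [([247.0, 220.0], 0.61), ([213.0, 201.0], 0.59)]
```

View pics/s0.png

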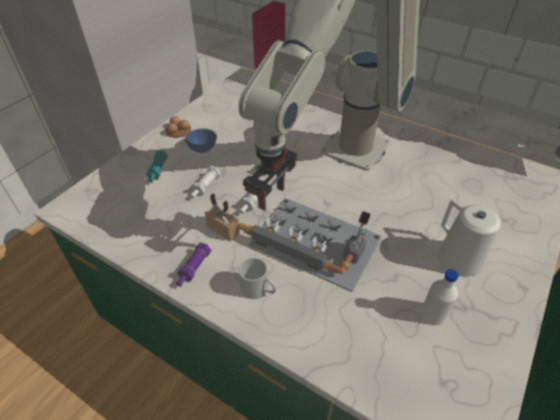

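View pics/d0.png

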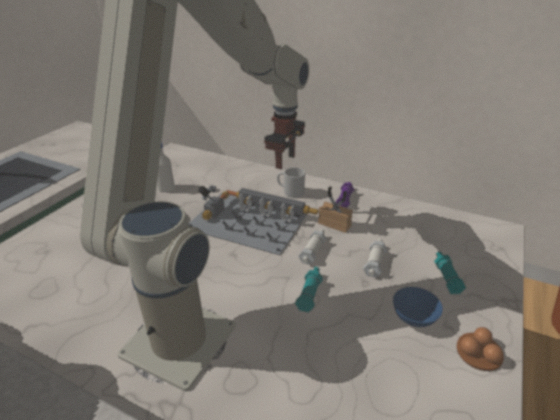

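The scene view shows white cartridges at (205,182) and (250,200). The side view shows them at (374,257) and (312,245). There are two turquoise look-alikes and one purple. The pliers stand in the block at (222,220), and the unit is in the middle with its lever knob at (364,217).

```bash
python3 - <<'E'
from h import *
print(ctrl.get_calibration('scene'),ctrl.get_calibration('wrist'))
S,D=cal('scene'),cal('side')
def T(n,a,b):
    P=tri([ray('',a,S),ray('',b,D)]); print(n,P.round(),(proj('',P,S)-a).round(1),(proj('',P,D)-b).round(1))
T('unit',(317,238),(249,224));T('block?',(224,233),(337,223));T('pliers',(224,215),(333,207));T('cA',(205,184),(374,257));T('cB',(252,197),(312,245));T('knob',(364,218),(202,192));T('rest',(218,216),(336,208));T('pivot',(354,247),(213,201))
for n,uv in dict(a=(205,184),b=(252,197)).items(): print(n,onz('',uv,24,S).round())
for n,uv in dict(a=(374,257),b=(312,245)).items(): print(n,onz('',uv,24,D).round())
i=cv2.imread('pics/s0.png');j=cv2.imread('pics/d0.png')
A=cv2.resize(i[140:300,140:400],(780,480),interpolation=2);cv2.imwrite('pics/c1.png',A)
snap('wrist','w0.png')
E
```

```text
{'fov_y': 51.176739312520624, 'cx': 280.9341128114782, 'cy': 207.95971665734035, 'rvec': array([ 1.26076127,  2.29187622, -0.93410298]), 'tvec': array([ 306.23422213, -250.08169434, 1812.60936472])} {'fov_y': 65.6337930169632, 'cx': 280.8933943489672, 'cy': 206.79971742979842, 'rvec': array([-2.89666113e+00,  7.24301127e-04, -3.59158015e-04]), 'tvec': array([-624.56716407,  -29.14642664,  389.2226917 ])}
unit [517. 101.   0.] [-2.  0.] [-1.8 -0. ]
block? [ 663. -181.   -3.] [-2.4 -0.5] [-2.3  0.5]
pliers [ 648. -174.   75.] [-0.3 -0.1] [-0.3  0.1]
cA [ 520. -366.   19.] [0.2 0.1] [ 0.2 -0.1]
cB [ 486. -172.   24.] [1.4 0.2] [ 1.5 -0.2]
knob [462. 239. 129.] [ 0.9 -0.1] [0.8 0.1]
rest [ 658. -186.   70.] [1.1 0.2] [ 1.  -0.2]
pivot [523. 244.  54.] [ 0.9 -0.1] [0.7 0.1]
a [ 524. -363.   24.]
b [ 488. -176.   24.]
a [ 513. -367.   24.]
b [ 482. -168.   24.]
```

View pics/w0.png

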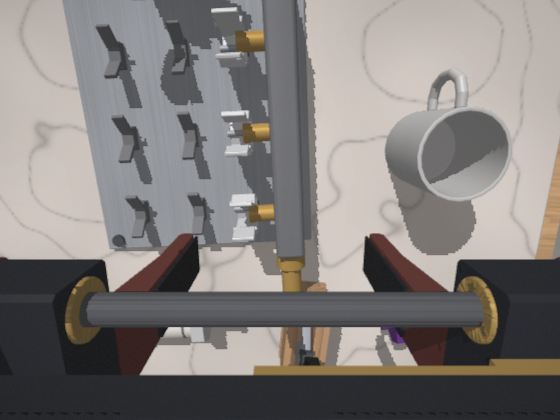

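The wrist view shows the unit with its bar on the right (+x). The ports are at about (250,40), (258,132) and (262,212) and all the clips are open. The view is top-down, with image right = +x and up = +y.

```bash
python3 - <<'E'
from h import *
o=ctrl.get_obs(); print(o['t'],o['ee_pos'],o['orientation'],cv2.Rodrigues(np.array(o['orientation']))[0].round(3),o['width'],o['grasp_force'])
K,R,t=W=cal('wrist'); print(-R.T@t,R[2])
for n in ['filter_unit','band1','lever_pivot','cart1']:
    print(n,[(np.round(x['uv']).tolist(),round(x['score'],2)) for x in ctrl.pinpoint(n,'wrist')])
for uv in [(250,41),(258,132),(262,212)]: print(onz('',uv,44,W).round(1))
E
```

```text
1.05 [6.24991987e+02 1.69485339e-02 1.83289643e+02] [-2.22146478e+00 -2.22141666e+00 -2.15223175e-05] [[ 0.  1.  0.]
 [ 1. -0.  0.]
 [ 0.  0. -1.]] 87.7345384660986 0.0
[624.48041484  65.81714375 384.86126276] [ 1.79145953e-04 -2.42489630e-01 -9.70153981e-01]
filter_unit [([188.0, 92.0], 0.86)]
band1 [([249.0, 211.0], 0.97), ([244.0, 131.0], 0.66), ([302.0, 321.0], 0.62)]
lever_pivot []
cart1 [([159.0, 319.0], 0.95)]
[595.1 144.2  44. ]
[601.2  59.3  44. ]
[604.1 -25.2  44. ]
```

>>> apply_moves([
  {"tx": -0.03,"ty": -0.03,"tz": 0.03,"spin": 0},
  {"tx": -0.06,"ty": -0.06,"tz": 0.05,"spin": 0},
  {"tx": -0.09,"ty": -0.09,"tz": 0.08,"spin": 0},
  {"tx": -0.1,"ty": -0.12,"tz": 0.11,"spin": 0},
  {"tx": -0.1,"ty": -0.14,"tz": 0.14,"spin": 0},
  {"tx": -0.1,"ty": -0.16,"tz": 0.17,"spin": 0},
  {"tx": -0.1,"ty": -0.18,"tz": 0.2,"spin": 0},
  {"tx": -0.1,"ty": -0.2,"tz": 0.22,"spin": 0},
])

```text
t: 2.05
ee_pos: [525.3, -201.1, 405.9]
orientation: [2.22, 2.219, 0.002]
ft_force: [-0.5, -0.4, -0.2]
width: 87.9
grasp_force: 0.0
```

```bash
python3 - <<'E'
from h import *
snap('wrist','w1.png'); W=cal('wrist')
for n in ['cart1','cart1_tip','block','pliers','band1','rest','filter_unit']:
    print(n,[(np.round(x['uv']).tolist(),round(x['score'],2),onz('',x['uv'],{'block':0,'rest':78,'pliers':78,'band1':44,'filter_unit':0}.get(n,24),W).round().tolist()) for x in ctrl.pinpoint(n,'wrist')])
E
```

```text
cart1 [([272.0, 252.0], 0.97, [511.0, -376.0, 24.0]), ([286.0, 350.0], 0.95, [538.0, -596.0, 24.0]), ([447.0, 144.0], 0.89, [824.0, -173.0, 24.0]), ([249.0, 144.0], 0.83, [473.0, -172.0, 24.0]), ([153.0, 185.0], 0.8, [295.0, -245.0, 24.0]), ([347.0, 152.0], 0.52, [646.0, -187.0, 24.0])]
cart1_tip []
block [([349.0, 156.0], 0.79, [655.0, -195.0, 0.0])]
pliers [([364.0, 160.0], 0.8, [663.0, -195.0, 78.0])]
band1 [([323.0, 53.0], 0.96, [596.0, -27.0, 44.0])]
rest [([360.0, 152.0], 0.58, [655.0, -182.0, 78.0]), ([320.0, 245.0], 0.17, [596.0, -342.0, 78.0])]
filter_unit []
```

View pics/w1.png

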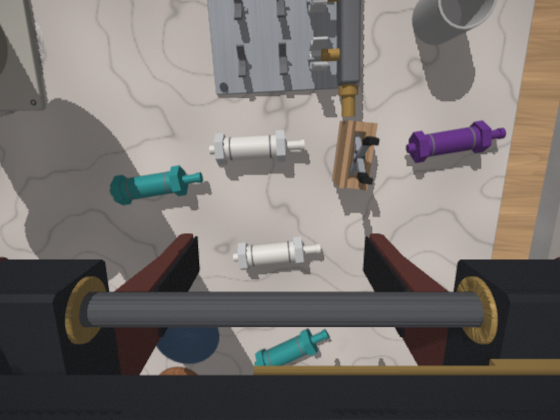

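The wrist view shows two white cartridges at (255,147) and (275,253), both with necks towards +x. The block and pliers are at (355,155). The purple and turquoise ones are decoys.

```bash
cat >> h.py <<'E'
def cart_fit(mask,C,z=24):
    v,u=np.nonzero(mask); p=np.array([onz('',q,z,C)[:2] for q in np.c_[u,v].astype(float)])
    (cx,cy),(w,h),a=cv2.minAreaRect(p.astype(np.float32))
    th=np.radians(a if w>h else a+90); th=(th+np.pi/2)%np.pi-np.pi/2
    d=np.array([np.cos(th),np.sin(th)]); n=np.array([-d[1],d[0]])
    s=p@d; q=p@n
    wid=[np.ptp(q[(s>e[0])&(s<e[1])]) for e in ((s.max()-25,s.max()-5),(s.min()+1,s.min()+8))]
    mid=(s>s.min()+30)&(s<s.max()-60)
    c=d*(s.max()+s.min())/2+n*(q[mid].max()+q[mid].min())/2
    return c-11*d, th, np.ptp(s), wid
E
python3 - <<'E'
from h import *
W=cal('wrist')
for r in ctrl.outline_of('cart1','wrist'):
    print(r['box'],round(r['score'],2),cart_fit(r['pixels'],W))
for n in ('block','pliers'):
  for r in ctrl.outline_of(n,'wrist')[:1]:
    m=r['pixels'];v,u=np.nonzero(m); p=np.array([onz('',q,70 if n=='block' else 130,W)[:2] for q in np.c_[u,v].astype(float)]); print(n,r['box'],cv2.minAreaRect(p.astype(np.float32)))
E
```

```text
[251.6, 326.0, 325.8, 367.4] 0.91 (array([ 533.22750031, -581.99443481]), np.float64(0.5219588675780553), np.float64(166.7744213386847), [np.float64(20.414861162753937), np.float64(16.66547463498148)])
[229.8, 235.1, 321.6, 271.7] 0.9 (array([ 501.88269251, -366.53411361]), np.float64(0.11572928803318261), np.float64(167.435072973667), [np.float64(18.480431435169976), np.float64(18.842835489624633)])
[207.7, 128.6, 306.3, 162.3] 0.74 (array([ 467.67539091, -169.17680545]), np.float64(0.0349886353685962), np.float64(167.08358811013937), [np.float64(17.263853969115047), np.float64(15.558309201448225)])
[110.3, 162.1, 201.0, 206.8] 0.71 (array([ 286.35128028, -235.98633997]), np.float64(0.1818583159623457), np.float64(172.29822280373438), [np.float64(18.84439096410341), np.float64(37.52539386904931)])
[405.0, 120.0, 503.5, 163.2] 0.65 (array([ 815.58563521, -160.15813616]), np.float64(0.15388981483909037), np.float64(172.83653770791489), [np.float64(22.270020017196316), np.float64(31.662289715909594)])
block [332.3, 123.5, 376.3, 189.2] ((640.4346923828125, -178.88812255859375), (108.48948669433594, 60.0744743347168), 84.43631744384766)
pliers [352.9, 132.8, 378.9, 184.4] ((641.8175659179688, -180.44554138183594), (70.18951416015625, 36.2193717956543), 85.18938446044922)
```

>>> apply_moves([
  {"tx": 0.01,"ty": 0.04,"tz": 0,"spin": 0},
  {"tx": 0.02,"ty": 0.08,"tz": 0,"spin": 0},
  {"tx": 0.02,"ty": 0.12,"tz": 0,"spin": 0},
  {"tx": 0.02,"ty": 0.17,"tz": 0,"spin": 0},
  {"tx": 0.02,"ty": 0.21,"tz": 0,"spin": 0},
  {"tx": 0.02,"ty": 0.26,"tz": 0,"spin": 0},
  {"tx": 0.02,"ty": 0.3,"tz": 0,"spin": 0},
  {"tx": 0.02,"ty": 0.32,"tz": 0,"spin": 0},
])

```text
t: 3.4
ee_pos: [544.4, 123.4, 403.0]
orientation: [-2.218, -2.224, -0.0]
ft_force: [0.4, 0.9, 0.1]
width: 87.9
grasp_force: 0.0
```

```bash
python3 - <<'E'
from h import *
snap('wrist','w2.png'); W=cal('wrist'); print(ctrl.get_obs()['ee_pos'])
for n in ['cart1','band1','filter_unit','lever_pivot','lever_knob']:
    print(n,[(np.round(x['uv'],1).tolist(),round(x['score'],2),onz('',x['uv'],{'band1':44,'filter_unit':0,'lever_pivot':54,'lever_knob':125}.get(n,24),W).round(1).tolist()) for x in ctrl.pinpoint(n,'wrist')])
E
```

```text
[544.46403611 124.80500716 402.88632207]
cart1 [([157.4, 340.7], 0.81, [292.4, -236.9, 24.0])]
band1 [([305.7, 203.1], 0.68, [588.0, 58.0, 44.0]), ([305.7, 243.5], 0.61, [589.6, -17.7, 44.0]), ([301.4, 156.2], 0.59, [578.8, 140.3, 44.0])]
filter_unit [([271.9, 173.9], 0.97, [527.2, 103.4, 0.0])]
lever_pivot [([266.2, 95.5], 0.57, [519.9, 237.7, 54.0])]
lever_knob [([222.6, 89.1], 0.61, [462.3, 239.8, 125.0])]
```

View pics/w2.png

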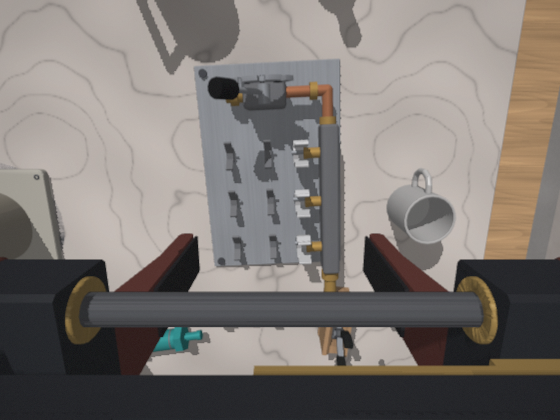

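The whole unit is visible. The lever leans to -x with its knob at (222,89). The ports are at about (312,153), (312,201) and (314,246).

```bash
python3 - <<'E'
import cv2
i=cv2.imread('pics/w2.png')[130:275,190:360]
i=cv2.resize(i,None,fx=4,fy=4,interpolation=cv2.INTER_CUBIC); cv2.imwrite('pics/w2c.png',i); print(i.shape)
E
```

```text
(580, 680, 3)
```

View pics/w2c.png

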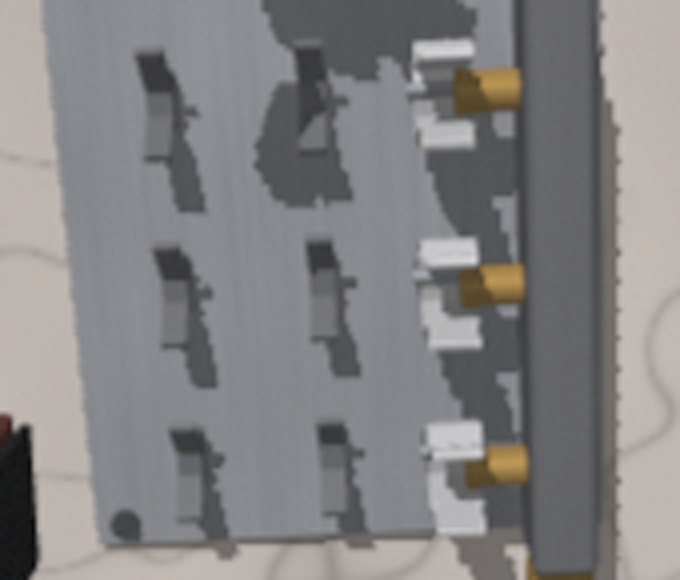

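```bash
python3 - <<'E'
from h import *
W=cal('wrist'); c=lambda x,y:(190+x/4,130+y/4)
P=[onz('',c(*q),44,W)[:2] for q in [(467,465),(461,285),(456,89)]]
for p in P: print('port',p.round(1))
d=P[2]-P[0]; print(np.linalg.norm(d),np.arctan2(-d[0],d[1]))
# ears top at z79: upper ear outer/inner and lower
for q in [(455,424),(455,535),(450,238),(450,348),(443,40),(445,148)]: print('ear',onz('',c(*q),79,W)[:2].round(1),onz('',c(*q),57,W)[:2].round(1))
for n,q in dict(tl=(194,67),tr=(340,60),br=(342,264),bl=c(105,545)).items(): print(n,onz('',q,8,W)[:2].round(1))
# V supports tops, guess z 40
for q in [(187,430),(329,425),(166,247),(320,240),(150,52),(308,42),(188,520),(333,515),(175,345),(325,338),(158,157),(313,152)]: print('V',onz('',c(*q),40,W)[:2].round(1),onz('',c(*q),50,W)[:2].round(1))
E
```

```text
port [591.7 -29.9]
port [587.5  54.7]
port [583.9 140.4]
170.42813699133302 0.04558294097402623
ear [583.3   2.1] [584.9  -5.6]
ear [584.1 -48.8] [585.8 -58.6]
ear [580.   82.6] [581.4  78.4]
ear [580.7  35.7] [582.2  29.5]
ear [576.  162.4] [577.3 161.4]
ear [577.4 119.6] [578.8 116.9]
tl [396.5 281.6]
tr [645.1 292.4]
br [665. -81.]
bl [416.3 -85.5]
V [463.5 -14.2] [465.  -10.7]
V [528.6 -11.9] [528.8  -8.4]
V [457.2  71.2] [458.7  73.2]
V [525.2  74.2] [525.6  76.2]
V [453.6 155.8] [455.2 156.3]
V [520.9 159.9] [521.4 160.4]
V [462.5 -58.5] [463.9 -54.2]
V [530.1 -56.1] [530.3 -51.8]
V [459.5  26.2] [461.  29.]
V [527.1  29.4] [527.4  32.1]
V [455.2 111. ] [456.8 112.3]
V [522.6 113.1] [523.  114.4]
```

>>> apply_moves([
  {"tx": -0.01,"ty": -0.03,"tz": -0.01,"spin": -8},
  {"tx": -0.02,"ty": -0.07,"tz": -0.03,"spin": -16},
  {"tx": -0.03,"ty": -0.1,"tz": -0.05,"spin": -24},
  {"tx": -0.04,"ty": -0.14,"tz": -0.07,"spin": -32},
  {"tx": -0.05,"ty": -0.18,"tz": -0.09,"spin": -40},
  {"tx": -0.06,"ty": -0.21,"tz": -0.12,"spin": -48},
  {"tx": -0.07,"ty": -0.25,"tz": -0.15,"spin": -56},
  {"tx": -0.077,"ty": -0.28,"tz": -0.18,"spin": -64},
])

```text
t: 4.5
ee_pos: [466.9, -163.0, 222.7]
orientation: [3.063, 0.694, 0.002]
ft_force: [0.1, -0.7, -0.2]
width: 87.8
grasp_force: 0.0
```

>>> apply_moves([
  {"tx": 0,"ty": -0.01,"tz": -0.03,"spin": -8},
  {"tx": 0,"ty": -0.015,"tz": -0.05,"spin": -16},
  {"tx": 0,"ty": -0.015,"tz": -0.07,"spin": -24},
  {"tx": 0,"ty": -0.015,"tz": -0.08,"spin": -24},
  {"tx": 0,"ty": -0.015,"tz": -0.08,"spin": -24},
  {"tx": 0,"ty": -0.015,"tz": -0.08,"spin": -24},
  {"tx": 0,"ty": -0.015,"tz": -0.08,"spin": -24},
  {"tx": 0,"ty": -0.015,"tz": -0.08,"spin": -24},
])

```text
t: 5.3
ee_pos: [468.6, -175.1, 144.2]
orientation: [3.14, 0.057, 0.003]
ft_force: [0.6, -0.1, -0.0]
width: 87.6
grasp_force: 0.0
```

```bash
python3 - <<'E'
from h import *
W=cal('wrist');snap('wrist','w3.png');o=ctrl.get_obs(); print(o['ee_pos'],np.array(o['orientation']).round(3),-W[1].T@W[2])
R=cv2.Rodrigues(np.array(o['orientation']))[0];print('toolx',R[:,0],'y',R[:,1])
for r in ctrl.outline_of('cart1','wrist'):
    print(np.round(r['box']),round(r['score'],2),cart_fit(r['pixels'],W))
print([(x['uv'],onz('',x['uv'],24,W).round(1)) for x in ctrl.pinpoint('cart1','wrist')])
E
```

```text
[ 468.53786096 -175.06835578  144.12122   ] [3.14e+00 5.60e-02 2.00e-03] [ 533.92358103 -172.97330112  345.94900901]
toolx [0.99935388 0.03591267 0.00145249] y [ 3.59117563e-02 -9.99354753e-01  6.50830320e-04]
[250.  88. 311. 258.] 0.91 (array([ 471.44852984, -172.40182259]), np.float64(0.0515723225688447), np.float64(169.57551539230877), [np.float64(17.32993188685873), np.float64(34.827155442523605)])
[449.  56. 522. 235.] 0.8 (array([ 505.35643908, -370.86399489]), np.float64(0.10897770861664102), np.float64(170.8386961931135), [np.float64(22.004612556971665), np.float64(37.99414081571541)])
[313. 272. 351. 368.] 0.74 (array([ 314.72611406, -235.52783988]), np.float64(0.14995347965562833), np.float64(122.54951240699532), [np.float64(18.68531898362528), np.float64(39.539488883460365)])
[([334.6, 350.9], array([ 286.1, -243.2,   24. ])), ([279.2, 188.5], array([ 472.7, -173.3,   24. ])), ([483.0, 160.2], array([ 508.1, -372.7,   24. ]))]
```

View pics/w3.png

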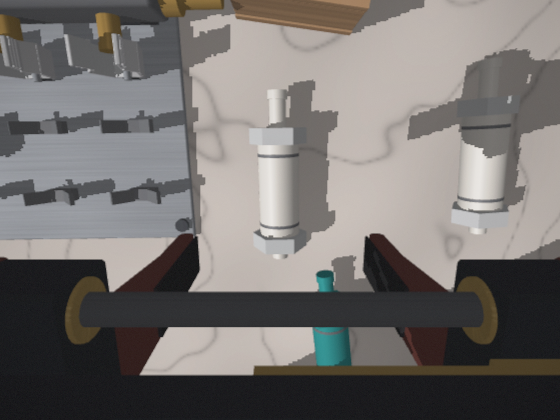

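The first cartridge is centred between the fingers at (279,190), with its neck to +x. I'm descending and gripping.

>>> apply_moves([
  {"tx": 0.003,"ty": 0.002,"tz": -0.03,"spin": 0},
  {"tx": 0.003,"ty": 0.002,"tz": -0.06,"spin": 0},
  {"tx": 0.003,"ty": 0.002,"tz": -0.09,"spin": 0},
  {"tx": 0.003,"ty": 0.002,"tz": -0.115,"spin": 0},
  {"tx": 0.003,"ty": 0.002,"tz": -0.13,"spin": 0},
  {"tx": 0.003,"ty": 0.002,"tz": -0.138,"spin": 0},
  {"tx": 0.003,"ty": 0.002,"tz": -0.138,"spin": 0},
  {"tx": 0.003,"ty": 0.002,"tz": -0.138,"spin": 0},
])

```text
t: 6.25
ee_pos: [471.5, -173.1, 5.8]
orientation: [3.141, 0.055, 0.001]
ft_force: [0.3, -0.0, 0.2]
width: 87.9
grasp_force: 0.0
```

>>> apply_moves([
  {"tx": 0,"ty": 0,"tz": 0,"spin": 0},
  {"tx": 0,"ty": 0,"tz": 0,"spin": 0},
  {"tx": 0,"ty": 0,"tz": 0,"spin": 0},
  {"tx": 0,"ty": 0,"tz": 0,"spin": 0},
  {"tx": 0,"ty": 0,"tz": 0,"spin": 0},
  {"tx": 0,"ty": 0,"tz": 0,"spin": 0},
  {"tx": 0,"ty": 0,"tz": 0,"spin": 0},
  {"tx": 0,"ty": 0,"tz": 0,"spin": 0},
], gripper=1)

```text
t: 7.05
ee_pos: [471.0, -172.9, 5.2]
orientation: [-3.141, -0.055, 0.0]
ft_force: [-0.1, -0.4, 0.1]
width: 27.2
grasp_force: 0.0
```

>>> apply_moves([
  {"tx": 0,"ty": 0,"tz": 0.02,"spin": 0},
  {"tx": 0,"ty": 0,"tz": 0.05,"spin": 0},
  {"tx": 0,"ty": 0,"tz": 0.08,"spin": 0},
  {"tx": 0,"ty": 0,"tz": 0.11,"spin": 0},
  {"tx": 0,"ty": 0,"tz": 0.13,"spin": 0},
  {"tx": 0,"ty": 0,"tz": 0.13,"spin": 0},
  {"tx": 0,"ty": 0,"tz": 0.13,"spin": 0},
  {"tx": 0,"ty": 0,"tz": 0.13,"spin": 0},
])

```text
t: 7.85
ee_pos: [470.1, -172.6, 134.0]
orientation: [-3.14, -0.055, 0.003]
ft_force: [-0.4, -0.5, -0.2]
width: 0.6
grasp_force: 0.0
```

```bash
python3 - <<'E'
from h import *
W=cal('wrist');snap('wrist','w4.png');o=ctrl.get_obs(); print(o['ee_pos'])
for r in ctrl.outline_of('cart1','wrist'):
    print(np.round(r['box']),round(r['score'],2),cart_fit(r['pixels'],W))
E
```

```text
[ 470.02936694 -172.59086978  133.92089789]
[455.  57. 533. 238.] 0.88 (array([ 505.78091628, -370.89519234]), np.float64(0.10878780026378299), np.float64(169.6306836857608), [np.float64(22.084634021024044), np.float64(40.78172334661707)])
[251.  90. 313. 252.] 0.85 (array([ 477.75294979, -171.93664472]), np.float64(0.05560181013381049), np.float64(157.03539540153173), [np.float64(18.230295337218962), np.float64(53.03650835691178)])
```

View pics/w4.png

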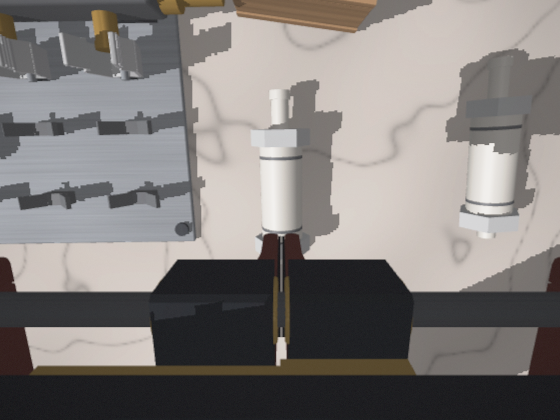

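```bash
python3 - <<'E'
from h import *
W=cal('wrist');o=ctrl.get_obs();p=o['ee_pos'];print(p,proj('',p,W),proj('',p+[0,0,18.7],W),o['width'],o['grasp_force'],o['qpos'])
for c in('scene','side'):
    C=cal(c);im=snap(c,c+'5.png')
    q=proj('',p,C);print(c,q)
    for r in ctrl.outline_of('cart1',c): 
        if r['score']>.5: print(np.round(r['box']),round(r['score'],2),[np.round(z,2) for z in cart_fit(r['pixels'],C)[:3]])
    x,y=int(q[0]),int(q[1]);cr=cv2.resize(im[y-60:y+90,x-90:x+90,::-1].copy(),None,fx=2.2,fy=2.2);cv2.circle(cr,(198,132),4,(0,0,255),1)
    g=proj('',[472,-172,24],C)-[x-90,y-60];cv2.circle(cr,tuple((g*2.2).astype(int).tolist()),4,(0,255,0),1)
    cv2.imwrite('pics/z_%s.png'%c,cr)
a,b=[cv2.imread('pics/z_%s.png'%c) for c in('scene','side')];cv2.imwrite('pics/z5.png',np.hstack([a,b]))
E
```

```text
[ 470.08293492 -172.63392731  133.94837298] [280.78023038 229.32353745] [280.70063647 239.16746102] 0.6959124739651825 0.0 [-3.75715091e-01  3.12731161e-01  1.93816567e+00 -2.62809850e-06
  8.93219573e-01  1.16016527e+00]
scene [254.22625288 171.41361947]
[237. 180. 268. 212.] 0.95 [array([ 469.49, -176.05]), np.float64(0.03), np.float64(177.87)]
[258. 150. 279. 184.] 0.86 [array([ 286.85, -242.97]), np.float64(0.18), np.float64(179.44)]
[145. 154. 165. 180.] 0.81 [array([ 532.71, -600.33]), np.float64(0.51), np.float64(174.15)]
[176. 239. 212. 285.] 0.76 [array([ 818.35, -166.23]), np.float64(0.18), np.float64(174.99)]
[189. 165. 220. 198.] 0.6 [array([ 500.74, -376.79]), np.float64(0.11), np.float64(176.38)]
side [313.22860212 220.01091706]
[295. 265. 325. 315.] 0.94 [array([ 289.16, -241.2 ]), np.float64(0.17), np.float64(183.81)]
[364. 241. 387. 276.] 0.92 [array([ 506.52, -373.45]), np.float64(0.11), np.float64(191.34)]
[336. 180. 355. 208.] 0.72 [array([ 818.01, -162.62]), np.float64(0.19), np.float64(197.87)]
[436. 250. 467. 297.] 0.59 [array([ 536.41, -593.69]), np.float64(0.47), np.float64(184.07)]
[298. 228. 328. 266.] 0.57 [array([ 469.71, -173.99]), np.float64(0.05), np.float64(186.24)]
```

View pics/z5.png

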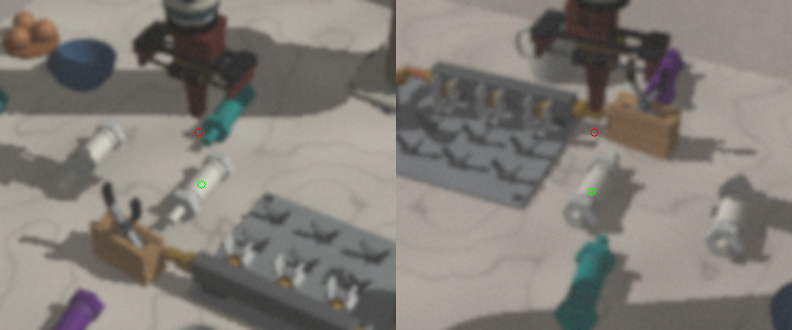

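```bash
python3 - <<'E'
from h import *
for c in('scene','side'):
    C=cal(c)
    for z in (134,144,154,164,174,184): print(c,z,proj('',[470,-172.6,z],C).round(1))
a=cv2.imread('pics/scene5.png')[140:190,230:285];b=cv2.imread('pics/side5.png')[185:235,290:345]
cv2.imwrite('pics/z6.png',cv2.resize(np.hstack([a,b]),None,fx=7,fy=7,interpolation=cv2.INTER_CUBIC))
E
```

```text
scene 134 [254.2 171.4]
scene 144 [254.1 169.2]
scene 154 [254.  166.9]
scene 164 [253.8 164.7]
scene 174 [253.7 162.4]
scene 184 [253.6 160.1]
side 134 [313.2 220. ]
side 144 [313.3 217.4]
side 154 [313.4 214.7]
side 164 [313.6 212.1]
side 174 [313.7 209.4]
side 184 [313.8 206.6]
```

View pics/z6.png

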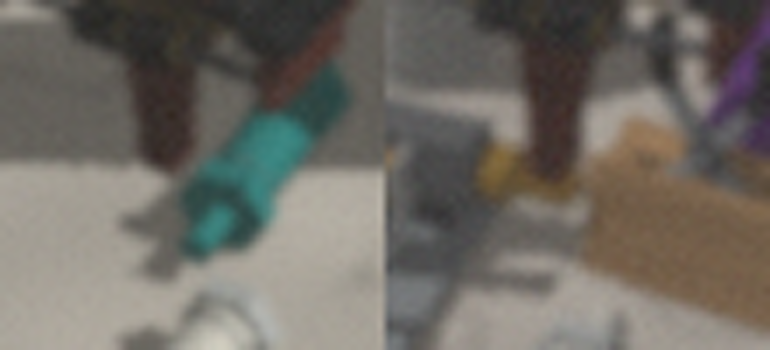

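The views show the fingertips about 38 mm above the reported TCP, so the fingers closed above the cartridge. I'll go deeper, with a margin.

>>> apply_moves([
  {"tx": 0.001,"ty": -0.001,"tz": -0.01,"spin": 0},
  {"tx": 0.001,"ty": -0.001,"tz": -0.01,"spin": 0},
  {"tx": 0.001,"ty": -0.001,"tz": -0.02,"spin": 0},
  {"tx": 0.001,"ty": -0.001,"tz": -0.04,"spin": 0},
  {"tx": 0.001,"ty": -0.001,"tz": -0.06,"spin": 0},
  {"tx": 0.001,"ty": -0.001,"tz": -0.07,"spin": 0},
  {"tx": 0.001,"ty": -0.001,"tz": -0.08,"spin": 0},
  {"tx": 0.001,"ty": -0.001,"tz": -0.08,"spin": 0},
], gripper=-1)

```text
t: 8.95
ee_pos: [471.2, -173.7, 54.1]
orientation: [-3.14, -0.055, 0.003]
ft_force: [-0.2, -0.1, 1.6]
width: 61.1
grasp_force: 0.0
```

>>> apply_moves([
  {"tx": 0,"ty": 0,"tz": 0,"spin": 0},
  {"tx": 0,"ty": 0,"tz": 0,"spin": 0},
  {"tx": 0,"ty": 0,"tz": 0,"spin": 0},
  {"tx": 0,"ty": 0,"tz": -0.02,"spin": 0},
  {"tx": 0,"ty": 0,"tz": -0.04,"spin": 0},
  {"tx": 0,"ty": 0,"tz": -0.05,"spin": 0},
  {"tx": 0,"ty": 0,"tz": -0.06,"spin": 0},
  {"tx": 0,"ty": 0,"tz": -0.06,"spin": 0},
])

```text
t: 9.75
ee_pos: [471.5, -173.8, -5.5]
orientation: [-3.141, -0.055, 0.002]
ft_force: [0.4, 0.1, 0.7]
width: 87.9
grasp_force: 0.0
```

>>> apply_moves([
  {"tx": 0,"ty": 0,"tz": -0.005,"spin": 0},
  {"tx": 0,"ty": 0,"tz": -0.01,"spin": 0},
  {"tx": 0,"ty": 0,"tz": -0.01,"spin": 0},
  {"tx": 0,"ty": 0,"tz": -0.01,"spin": 0},
  {"tx": 0,"ty": 0,"tz": -0.01,"spin": 0},
  {"tx": 0,"ty": 0,"tz": -0.01,"spin": 0},
  {"tx": 0,"ty": 0,"tz": -0.01,"spin": 0},
  {"tx": 0,"ty": 0,"tz": -0.01,"spin": 0},
])

```text
t: 10.55
ee_pos: [472.0, -174.0, -14.6]
orientation: [3.141, 0.055, 0.0]
ft_force: [0.8, 0.8, 1.1]
width: 87.9
grasp_force: 0.0
```

Free at TCP −15. I'll go 8 mm lower and close.

>>> apply_moves([
  {"tx": 0,"ty": 0,"tz": -0.002,"spin": 0},
  {"tx": 0,"ty": 0,"tz": -0.004,"spin": 0},
  {"tx": 0,"ty": 0,"tz": -0.006,"spin": 0},
  {"tx": 0,"ty": 0,"tz": -0.008,"spin": 0},
  {"tx": 0,"ty": 0,"tz": -0.008,"spin": 0},
  {"tx": 0,"ty": 0,"tz": -0.008,"spin": 0},
  {"tx": 0,"ty": 0,"tz": -0.008,"spin": 0},
  {"tx": 0,"ty": 0,"tz": -0.008,"spin": 0},
])

```text
t: 11.35
ee_pos: [472.1, -174.0, -22.6]
orientation: [3.141, 0.055, 0.0]
ft_force: [-0.6, 0.3, -0.3]
width: 87.6
grasp_force: 0.0
```

>>> apply_moves([
  {"tx": 0,"ty": 0,"tz": 0,"spin": 0},
  {"tx": 0,"ty": 0,"tz": 0,"spin": 0},
  {"tx": 0,"ty": 0,"tz": 0,"spin": 0},
  {"tx": 0,"ty": 0,"tz": 0,"spin": 0},
  {"tx": 0,"ty": 0,"tz": 0,"spin": 0},
  {"tx": 0,"ty": 0,"tz": 0,"spin": 0},
  {"tx": 0,"ty": 0,"tz": 0,"spin": 0},
  {"tx": 0,"ty": 0,"tz": 0,"spin": 0},
], gripper=1)

```text
t: 12.15
ee_pos: [471.9, -173.9, -22.7]
orientation: [-3.141, -0.055, 0.0]
ft_force: [-1.0, 0.9, 0.7]
width: 39.5
grasp_force: 29.9
```

>>> apply_moves([
  {"tx": 0,"ty": 0,"tz": 0.02,"spin": 0},
  {"tx": 0,"ty": 0,"tz": 0.05,"spin": 0},
  {"tx": 0,"ty": 0,"tz": 0.08,"spin": 0},
  {"tx": 0,"ty": 0.02,"tz": 0.11,"spin": 0},
  {"tx": 0,"ty": 0.05,"tz": 0.11,"spin": 0},
  {"tx": 0.005,"ty": 0.08,"tz": 0.11,"spin": 0},
  {"tx": 0.01,"ty": 0.11,"tz": 0.11,"spin": 0.7},
  {"tx": 0.01,"ty": 0.14,"tz": 0.11,"spin": 0.7},
])

```text
t: 12.95
ee_pos: [482.3, -32.9, 87.4]
orientation: [3.141, 0.074, 0.001]
ft_force: [0.3, 0.9, -2.1]
width: 39.3
grasp_force: 29.9
```

>>> apply_moves([
  {"tx": 0,"ty": 0.03,"tz": 0,"spin": 0},
  {"tx": 0,"ty": 0.06,"tz": 0,"spin": 0},
  {"tx": 0,"ty": 0.08,"tz": 0,"spin": 0},
  {"tx": 0,"ty": 0.086,"tz": 0,"spin": 0},
  {"tx": 0,"ty": 0.086,"tz": 0,"spin": 0},
  {"tx": 0,"ty": 0.086,"tz": 0,"spin": 0},
  {"tx": 0,"ty": 0.086,"tz": 0,"spin": 0},
  {"tx": 0,"ty": 0.086,"tz": 0,"spin": 0},
])

```text
t: 13.75
ee_pos: [482.0, 51.2, 87.2]
orientation: [3.141, 0.072, -0.0]
ft_force: [0.0, -0.3, -1.4]
width: 39.6
grasp_force: 29.9
```

```bash
python3 - <<'E'
from h import *
W=cal('wrist');snap('wrist','w7.png');o=ctrl.get_obs(); print(o['ee_pos'],o['width'],-W[1].T@W[2])
print('band',[(np.round(x['uv']).tolist(),round(x['score'],2),onz('',x['uv'],44,W).round(1).tolist()) for x in ctrl.pinpoint('band1','wrist')])
print('tip',[(np.round(x['uv']).tolist(),round(x['score'],2),onz('',x['uv'],o['ee_pos'][2]+46.7,W).round(1).tolist()) for x in ctrl.pinpoint('cart1_tip','wrist')])
E
```

```text
[481.97396721  51.28719637  87.24999362] 39.68841178688369 [547.58902586  53.89320288 288.82005582]
band [([156.0, 72.0], 0.88, [580.1, 143.1, 44.0]), ([398.0, 63.0], 0.66, [593.3, -25.9, 44.0]), ([277.0, 58.0], 0.61, [592.4, 59.1, 44.0])]
tip []
```

View pics/w7.png

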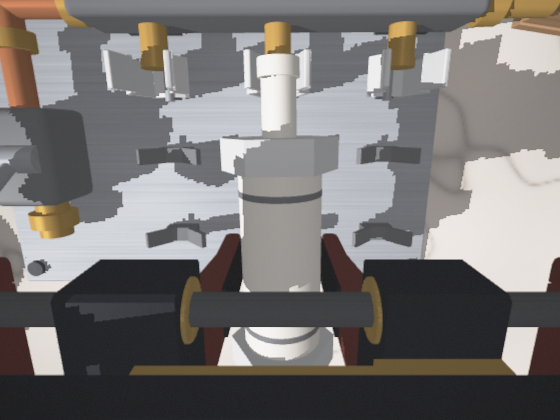

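The held cartridge is central, with its neck rim at (278,60). Port faces 3 and 1 are at (153,67) and (402,66), so the yaw matches.

```bash
python3 - <<'E'
from h import *
W=cal('wrist');o=ctrl.get_obs()
a,b=onz('',(153,67),44,W),onz('',(402.5,66),44,W); m=(a+b)/2; d=a-b; print(a,b,m,np.linalg.norm(d),np.arctan2(-d[0],d[1]))
z=o['ee_pos'][2]+46.7; print('tip',onz('',(278,57),z+9.5,W),onz('',(278,66.5),z+9,W))
# expect tip = tool +94
u=np.array([np.cos(.047),np.sin(.047)]); print(o['ee_pos'][:2]+94*u)
# prior: port mid from w0 eyeballs
E
```

```text
[582.90172061 145.78671121  44.        ] [591.51790906 -28.55775521  44.        ] [587.20981484  58.614478    44.        ] 174.5572446880996 0.04938031132585568
tip [574.76634129  56.85451417 143.48176885] [571.203348    56.70368485 142.98176885]
[575.91643116  55.97074608]
```

>>> apply_moves([
  {"tx": 0.008,"ty": 0.002,"tz": 0,"spin": 0},
  {"tx": 0.008,"ty": 0.002,"tz": -0.02,"spin": 0},
  {"tx": 0.008,"ty": 0.002,"tz": -0.04,"spin": 0},
  {"tx": 0.008,"ty": 0.002,"tz": -0.055,"spin": 0},
  {"tx": 0.008,"ty": 0.002,"tz": -0.065,"spin": 0},
  {"tx": 0.008,"ty": 0.002,"tz": -0.065,"spin": 0},
  {"tx": 0.008,"ty": 0.002,"tz": -0.065,"spin": 0},
  {"tx": 0.008,"ty": 0.002,"tz": -0.065,"spin": 0},
])

```text
t: 14.7
ee_pos: [490.7, 54.1, 22.9]
orientation: [-3.141, -0.074, -0.002]
ft_force: [-0.7, 0.3, -1.3]
width: 39.8
grasp_force: 29.9
```

>>> apply_moves([
  {"tx": 0,"ty": 0,"tz": -0.005,"spin": 0},
  {"tx": 0,"ty": 0,"tz": -0.01,"spin": 0},
  {"tx": 0,"ty": 0,"tz": -0.014,"spin": 0},
  {"tx": 0,"ty": 0,"tz": -0.018,"spin": 0},
  {"tx": 0,"ty": 0,"tz": -0.02,"spin": 0},
  {"tx": 0,"ty": 0,"tz": -0.022,"spin": 0},
  {"tx": 0,"ty": 0,"tz": -0.022,"spin": 0},
  {"tx": 0,"ty": 0,"tz": -0.022,"spin": 0},
])

```text
t: 15.5
ee_pos: [490.0, 54.0, 0.2]
orientation: [3.141, 0.074, -0.0]
ft_force: [0.0, 0.1, -1.5]
width: 39.6
grasp_force: 29.9
```

>>> apply_moves([
  {"tx": 0,"ty": 0,"tz": -0.001,"spin": 0},
  {"tx": 0,"ty": 0,"tz": -0.002,"spin": 0},
  {"tx": 0,"ty": 0,"tz": -0.003,"spin": 0},
  {"tx": 0,"ty": 0,"tz": -0.003,"spin": 0},
  {"tx": 0,"ty": 0,"tz": -0.003,"spin": 0},
  {"tx": 0,"ty": 0,"tz": -0.003,"spin": 0},
  {"tx": 0,"ty": 0,"tz": -0.003,"spin": 0},
  {"tx": 0,"ty": 0,"tz": -0.003,"spin": 0},
])

```text
t: 16.3
ee_pos: [490.1, 53.9, -2.5]
orientation: [3.141, 0.074, 0.0]
ft_force: [-0.8, -2.7, 5.0]
width: 39.1
grasp_force: 29.9
```

```bash
python3 - <<'E'
from h import *
W=cal('wrist');snap('wrist','w8.png');o=ctrl.get_obs(); print(o['ee_pos'],o['ft_force'],o['moment'])
E
```

```text
[490.09563827  53.92775412  -2.48351477] [-1.27470657 -2.00234308  6.39910188] [-0.23728971  0.30908428 -0.08919079]
```

View pics/w8.png

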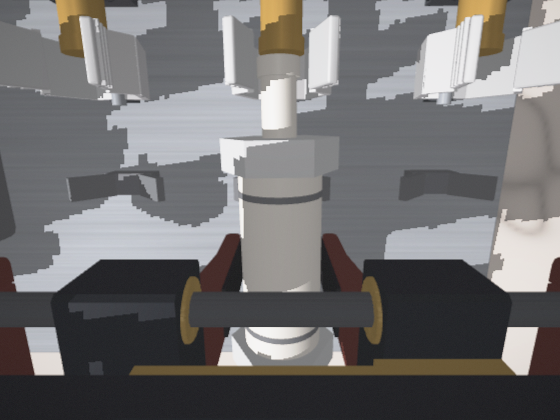

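Cartridge 1 is seated, with its neck at the port. I'm releasing it and moving to the second one.

>>> apply_moves([
  {"tx": 0,"ty": 0,"tz": 0,"spin": 0},
  {"tx": 0,"ty": 0,"tz": 0,"spin": 0},
  {"tx": 0,"ty": 0,"tz": 0,"spin": 0},
  {"tx": 0,"ty": 0,"tz": 0,"spin": 0},
  {"tx": 0,"ty": 0,"tz": 0.02,"spin": 0},
  {"tx": 0,"ty": 0,"tz": 0.05,"spin": 0},
  {"tx": 0,"ty": 0,"tz": 0.08,"spin": 0},
  {"tx": 0,"ty": 0,"tz": 0.12,"spin": 0},
], gripper=-1)

```text
t: 17.15
ee_pos: [488.8, 53.9, 117.4]
orientation: [3.141, 0.074, -0.004]
ft_force: [0.2, -0.2, -0.6]
width: 88.1
grasp_force: 0.0
```

>>> apply_moves([
  {"tx": 0,"ty": -0.03,"tz": 0,"spin": 0},
  {"tx": 0,"ty": -0.07,"tz": 0,"spin": 0},
  {"tx": 0,"ty": -0.12,"tz": 0,"spin": 0},
  {"tx": 0,"ty": -0.16,"tz": 0,"spin": 1},
  {"tx": 0.005,"ty": -0.2,"tz": 0,"spin": 2},
  {"tx": 0.01,"ty": -0.24,"tz": 0,"spin": 3},
  {"tx": 0.012,"ty": -0.28,"tz": 0,"spin": 3.6},
  {"tx": 0.015,"ty": -0.32,"tz": 0,"spin": 3.6},
])

```text
t: 17.95
ee_pos: [504.7, -267.6, 117.1]
orientation: [-3.137, -0.173, 0.0]
ft_force: [0.5, 0.1, 0.3]
width: 87.8
grasp_force: 0.0
```

>>> apply_moves([
  {"tx": 0,"ty": -0.03,"tz": 0,"spin": 0},
  {"tx": 0,"ty": -0.06,"tz": 0,"spin": 0},
  {"tx": 0,"ty": -0.09,"tz": 0,"spin": 0},
  {"tx": 0,"ty": -0.105,"tz": 0,"spin": 0},
  {"tx": 0,"ty": -0.105,"tz": 0,"spin": 0},
  {"tx": 0,"ty": -0.105,"tz": 0,"spin": 0},
  {"tx": 0,"ty": -0.105,"tz": 0,"spin": 0},
  {"tx": 0,"ty": -0.105,"tz": 0,"spin": 0},
])

```text
t: 18.75
ee_pos: [505.1, -369.7, 117.3]
orientation: [-3.136, -0.175, 0.0]
ft_force: [-0.4, -1.5, -0.5]
width: 87.7
grasp_force: 0.0
```

```bash
python3 - <<'E'
from h import *
W=cal('wrist');snap('wrist','w9.png');o=ctrl.get_obs(); print(o['t'],o['ee_pos'],o['orientation'],o['width'])
for r in ctrl.outline_of('cart1','wrist'):
    print(np.round(r['box']),round(r['score'],2),cart_fit(r['pixels'],W))
    im=cv2.imread('pics/w9.png'); print(im[r['pixels']].mean(0))
print([(x['uv'],onz('',x['uv'],24,W).round(1)) for x in ctrl.pinpoint('cart1','wrist')])
for c in('scene','side'):
    C=cal(c);im=snap(c,c+'9.png')
    for r in ctrl.outline_of('cart1',c): 
        if r['score']>.5: print(np.round(r['box']),im[r['pixels']].mean(0).round(),[np.round(z,2) for z in cart_fit(r['pixels'],C)[:3]])
E
```

```text
18.8 [ 505.15507827 -369.86625121  117.34408545] [-3.13649478e+00 -1.74574515e-01  2.43063390e-04] 87.77409535934538Traceback (most recent call last):
  File "<stdin>", line 4, in <module>
  File "h.py", line 28, in cart_fit
    c=d*(s.max()+s.min())/2+n*(q[mid].max()+q[mid].min())/2
                               ~~~~~~~~~~^^
    return umr_maximum(a, axis, None, out, keepdims, initial, where)
ValueError: zero-size array to reduction operation maximum which has no identity
```

```bash
python3 - <<'E'
from h import *
W=cal('wrist')
def go(c,C,im):
    for r in ctrl.outline_of('cart1',c):
        if r['score']<.4: continue
        try: f=[np.round(z,2) for z in cart_fit(r['pixels'],C)[:3]]
        except Exception: f='?'
        print(c,np.round(r['box']),round(r['score'],2),im[r['pixels']].mean(0).round(),f)
go('wrist',W,cv2.imread('pics/w9.png')[:,:,::-1])
print([(x['uv'],x['score'],onz('',x['uv'],24,W).round(1)) for x in ctrl.pinpoint('cart1','wrist')])
for c in('scene','side'): go(c,cal(c),snap(c,c+'9.png'))
E
```

```text
wrist [141. 354. 158. 379.] 0.83 [28. 67. 67.] ?
wrist [478.  86. 558. 261.] 0.59 [38. 89. 89.] [array([ 535.34, -591.62]), np.float64(0.48), np.float64(172.58)]
wrist [251.  88. 315. 274.] 0.55 [170. 168. 165.] [array([ 505.49, -372.77]), np.float64(0.11), np.float64(170.91)]
[([281.4, 195.8], 0.79, array([ 507.4, -370.2,   24. ])), ([523.8, 190.3], 0.63, array([ 537.2, -591.6,   24. ])), ([141.3, 380.3], 0.59, array([ 288.5, -242.6,   24. ]))]
scene [291. 201. 324. 236.] 0.89 [147. 147. 140.] [array([466.2 ,  41.17]), np.float64(0.07), np.float64(178.05)]
scene [254. 149. 279. 182.] 0.81 [60. 94. 90.] [array([ 283.79, -244.72]), np.float64(0.16), np.float64(190.45)]
scene [286. 225. 304. 241.] 0.7 [139. 140. 135.] ?
scene [189. 166. 219. 197.] 0.67 [158. 157. 149.] [array([ 501.46, -377.13]), np.float64(0.13), np.float64(178.21)]
scene [145. 152. 168. 182.] 0.65 [59. 88. 85.] [array([ 530.7 , -597.83]), np.float64(0.5), np.float64(186.32)]
scene [175. 240. 212. 285.] 0.59 [ 93.  70. 106.] [array([ 819.94, -166.39]), np.float64(0.17), np.float64(178.03)]
side [362. 236. 389. 280.] 0.97 [136. 134. 129.] [array([ 506.  , -373.08]), np.float64(0.11), np.float64(192.31)]
side [296. 266. 326. 314.] 0.89 [59. 89. 86.] [array([ 289.88, -241.61]), np.float64(0.18), np.float64(184.19)]
side [338. 183. 351. 208.] 0.79 [81. 64. 89.] [array([ 821.9 , -161.87]), np.float64(0.23), np.float64(191.18)]
side [435. 250. 469. 298.] 0.7 [58. 91. 88.] [array([ 537.02, -595.  ]), np.float64(0.46), np.float64(184.09)]
side [242. 206. 270. 238.] 0.69 [121. 120. 116.] [array([510.39,  67.21]), np.float64(0.07), np.float64(186.0)]
```

>>> apply_moves([
  {"tx": 0.001,"ty": -0.002,"tz": -0.03,"spin": 0},
  {"tx": 0.001,"ty": -0.002,"tz": -0.06,"spin": 0},
  {"tx": 0.001,"ty": -0.002,"tz": -0.09,"spin": 0},
  {"tx": 0.001,"ty": -0.002,"tz": -0.115,"spin": 0},
  {"tx": 0.001,"ty": -0.002,"tz": -0.13,"spin": 0},
  {"tx": 0.001,"ty": -0.002,"tz": -0.14,"spin": 0},
  {"tx": 0.001,"ty": -0.002,"tz": -0.14,"spin": 0},
  {"tx": 0.001,"ty": -0.002,"tz": -0.14,"spin": 0},
])

```text
t: 19.95
ee_pos: [506.6, -373.4, -22.0]
orientation: [3.136, 0.173, 0.001]
ft_force: [-0.0, 0.3, -0.0]
width: 87.8
grasp_force: 0.0
```

>>> apply_moves([
  {"tx": 0,"ty": 0,"tz": 0,"spin": 0},
  {"tx": 0,"ty": 0,"tz": 0,"spin": 0},
  {"tx": 0,"ty": 0,"tz": 0,"spin": 0},
  {"tx": 0,"ty": 0,"tz": 0,"spin": 0},
  {"tx": 0,"ty": 0,"tz": 0,"spin": 0},
  {"tx": 0,"ty": 0,"tz": 0,"spin": 0},
  {"tx": 0,"ty": 0,"tz": 0,"spin": 0},
  {"tx": 0,"ty": 0,"tz": 0,"spin": 0},
], gripper=1)

```text
t: 20.75
ee_pos: [505.9, -372.9, -22.7]
orientation: [-3.137, -0.173, 0.0]
ft_force: [-0.7, 1.3, 1.3]
width: 39.3
grasp_force: 30.0
```

>>> apply_moves([
  {"tx": 0,"ty": 0,"tz": 0.02,"spin": 0},
  {"tx": 0,"ty": 0,"tz": 0.05,"spin": 0},
  {"tx": -0.005,"ty": 0,"tz": 0.08,"spin": 0},
  {"tx": -0.01,"ty": 0.02,"tz": 0.11,"spin": -1},
  {"tx": -0.015,"ty": 0.06,"tz": 0.11,"spin": -2},
  {"tx": -0.015,"ty": 0.1,"tz": 0.11,"spin": -3},
  {"tx": -0.015,"ty": 0.14,"tz": 0.11,"spin": -3.6},
  {"tx": -0.015,"ty": 0.18,"tz": 0.11,"spin": -3.6},
])

```text
t: 21.55
ee_pos: [490.5, -191.5, 87.2]
orientation: [-3.141, -0.073, 0.0]
ft_force: [1.5, 0.5, -1.6]
width: 39.3
grasp_force: 30.0
```

>>> apply_moves([
  {"tx": 0,"ty": 0.04,"tz": 0,"spin": 0},
  {"tx": 0,"ty": 0.08,"tz": 0,"spin": 0},
  {"tx": 0,"ty": 0.12,"tz": 0,"spin": 0},
  {"tx": 0,"ty": 0.15,"tz": 0,"spin": 0},
  {"tx": 0.003,"ty": 0.162,"tz": 0,"spin": 0},
  {"tx": 0.003,"ty": 0.162,"tz": 0,"spin": 0},
  {"tx": 0.003,"ty": 0.162,"tz": 0,"spin": 0},
  {"tx": 0.003,"ty": 0.162,"tz": 0,"spin": 0},
])

```text
t: 22.35
ee_pos: [494.0, -32.1, 87.2]
orientation: [3.141, 0.072, -0.0]
ft_force: [-0.7, 0.3, -1.4]
width: 39.7
grasp_force: 30.0
```

```bash
python3 - <<'E'
from h import *
o=ctrl.get_obs();W=cal('wrist');im=snap('wrist','w10.png'); print(o['t'],o['ee_pos'],o['orientation'],o['ft_force'])
g=cv2.cvtColor(im,cv2.COLOR_RGB2HSV); b=cv2.inRange(g,(10,110,60),(28,255,255)); b[110:]=0
n,l,s,c=cv2.connectedComponentsWithStats(b); print([(s[i].tolist(),c[i].round(1).tolist()) for i in range(1,n) if s[i][4]>60])
w=cv2.imread('pics/w7.png')
g=cv2.cvtColor(w,cv2.COLOR_BGR2HSV); b=cv2.inRange(g,(10,110,60),(28,255,255)); b[110:]=0
n,l,s,c=cv2.connectedComponentsWithStats(b); print('w7',[(s[i].tolist(),c[i].round(1).tolist()) for i in range(1,n) if s[i][4]>60])
E
```

```text
22.35 [494.02421853 -32.08254987  87.19424322] [ 3.14058839e+00  7.21399524e-02 -1.68156919e-04] [-0.72298741  0.26710979 -1.42261053]
[([347, 0, 83, 40, 2523], [387.7, 16.5]), ([266, 35, 26, 19, 437], [278.7, 43.9]), ([15, 36, 36, 45, 937], [31.8, 52.9]), ([141, 36, 29, 46, 1079], [155.1, 57.3])]
w7 [([0, 0, 90, 107, 4081], [24.3, 44.6]), ([467, 0, 93, 27, 1456], [515.5, 10.5]), ([388, 21, 29, 49, 1155], [402.1, 44.1]), ([138, 22, 30, 49, 1133], [152.2, 45.0]), ([264, 22, 26, 32, 764], [276.9, 37.5])]
```

>>> apply_moves([
  {"tx": 0,"ty": 0.001,"tz": -0.02,"spin": 0},
  {"tx": 0,"ty": 0.001,"tz": -0.04,"spin": 0},
  {"tx": 0,"ty": 0.001,"tz": -0.06,"spin": 0},
  {"tx": 0,"ty": 0.001,"tz": -0.07,"spin": 0},
  {"tx": 0,"ty": 0.001,"tz": -0.078,"spin": 0},
  {"tx": 0,"ty": 0.001,"tz": -0.084,"spin": 0},
  {"tx": 0,"ty": 0.001,"tz": -0.087,"spin": 0},
  {"tx": 0,"ty": 0.001,"tz": -0.087,"spin": 0},
])

```text
t: 23.2
ee_pos: [494.1, -30.0, 0.3]
orientation: [3.141, 0.074, 0.0]
ft_force: [0.7, -0.4, -1.6]
width: 39.5
grasp_force: 30.0
```

>>> apply_moves([
  {"tx": 0,"ty": 0,"tz": -0.001,"spin": 0},
  {"tx": 0,"ty": 0,"tz": -0.002,"spin": 0},
  {"tx": 0,"ty": 0,"tz": -0.003,"spin": 0},
  {"tx": 0,"ty": 0,"tz": -0.003,"spin": 0},
  {"tx": 0,"ty": 0,"tz": -0.003,"spin": 0},
  {"tx": 0,"ty": 0,"tz": -0.003,"spin": 0},
  {"tx": 0,"ty": 0,"tz": -0.003,"spin": 0},
  {"tx": 0,"ty": 0,"tz": -0.003,"spin": 0},
])

```text
t: 24.0
ee_pos: [494.6, -30.3, -1.9]
orientation: [3.14, 0.075, 0.002]
ft_force: [-1.3, -3.2, 7.4]
width: 39.1
grasp_force: 30.0
```

```bash
python3 - <<'E'
from h import *
o=ctrl.get_obs();im=snap('wrist','w11.png'); print(o['t'],o['ee_pos'],o['ft_force'])
for f in('w8','w11'):
    w=cv2.imread('pics/%s.png'%f);g=cv2.cvtColor(w,cv2.COLOR_BGR2HSV); b=cv2.inRange(g,(10,110,60),(28,255,255)); b[110:]=0
    n,l,s,c=cv2.connectedComponentsWithStats(b); print(f,[(s[i].tolist(),c[i].round(1).tolist()) for i in range(1,n) if s[i][4]>60])
E
```

```text
24.0 [494.60295006 -30.32511995  -1.85236257] [-1.3259529  -3.16612181  7.39799884]
w8 [([55, 0, 52, 57, 1636], [76.2, 22.1]), ([259, 0, 45, 56, 2265], [281.1, 26.9]), ([456, 0, 51, 56, 1578], [485.9, 21.6])]
w11 [([58, 0, 51, 55, 1640], [78.9, 21.7]), ([261, 0, 44, 56, 2224], [282.6, 26.8])]
```

>>> apply_moves([
  {"tx": 0,"ty": 0,"tz": 0,"spin": 0},
  {"tx": 0,"ty": 0,"tz": 0,"spin": 0},
  {"tx": 0,"ty": 0,"tz": 0,"spin": 0},
  {"tx": 0,"ty": 0,"tz": 0.01,"spin": 0},
  {"tx": 0,"ty": 0,"tz": 0.04,"spin": 0},
  {"tx": 0,"ty": 0,"tz": 0.08,"spin": 0},
  {"tx": 0,"ty": 0,"tz": 0.12,"spin": 0},
  {"tx": 0,"ty": -0.01,"tz": 0.16,"spin": 0},
], gripper=-1)

```text
t: 24.85
ee_pos: [493.6, -39.4, 159.4]
orientation: [-3.14, -0.076, 0.0]
ft_force: [0.2, 0.2, 0.1]
width: 87.9
grasp_force: 0.0
```

>>> apply_moves([
  {"tx": 0.02,"ty": -0.03,"tz": 0,"spin": -2},
  {"tx": 0.05,"ty": -0.06,"tz": 0,"spin": -4},
  {"tx": 0.08,"ty": -0.09,"tz": 0,"spin": -6},
  {"tx": 0.11,"ty": -0.12,"tz": 0,"spin": -8},
  {"tx": 0.14,"ty": -0.14,"tz": 0,"spin": -8},
  {"tx": 0.15,"ty": -0.14,"tz": 0,"spin": -8},
  {"tx": 0.15,"ty": -0.14,"tz": 0,"spin": -8},
  {"tx": 0.15,"ty": -0.14,"tz": 0,"spin": -8},
])

```text
t: 25.65
ee_pos: [642.8, -178.9, 157.1]
orientation: [-3.138, 0.144, 0.003]
ft_force: [0.6, 0.0, -0.2]
width: 87.7
grasp_force: 0.0
```

```bash
python3 - <<'E'
from h import *
o=ctrl.get_obs();W=cal('wrist');im=snap('wrist','w12.png'); print(o['t'],o['ee_pos'],o['orientation'],-W[1].T@W[2])
for n in ('block','pliers','rest'):
  print(n,[(x['uv'],round(x['score'],2),onz('',x['uv'],0 if n=='block' else 78,W).round(1)) for x in ctrl.pinpoint(n,'wrist')])
for n in ('block','pliers'):
  r=ctrl.outline_of(n,'wrist')[0]; print(n,r['box']); m=r['pixels'];v,u=np.nonzero(m)
  for z in (70,130):
    p=np.array([onz('',q,z,W)[:2] for q in np.c_[u,v].astype(float)]); print(z,cv2.minAreaRect(p.astype(np.float32)))
for c in('scene','side'):
  snap(c,c+'12.png')
  for n in('pliers','rest','block'):print(c,n,[(x['uv'],round(x['score'],2)) for x in ctrl.pinpoint(n,c)])
E
```

```text
25.65 [ 642.75528593 -178.94034739  157.0850377 ] [-3.13776666e+00  1.44150382e-01  2.54240300e-03] [ 708.4535375  -185.49239515  358.54884615]
block [([284.3, 178.7], 0.84, array([ 650. , -183.3,    0. ]))]
pliers [([285.5, 189.4], 0.68, array([ 653.2, -184. ,   78. ]))]
rest [([285.9, 188.6], 0.56, array([ 653.9, -184.4,   78. ]))]
block [223.2, 155.7, 343.0, 212.5]
70 ((655.5601806640625, -183.36122131347656), (109.2940902709961, 53.77732849121094), 84.7400131225586)
130 ((666.55859375, -183.80435180664062), (86.56779479980469, 42.59507751464844), 84.7400131225586)
pliers [237.4, 178.5, 335.6, 225.3]
70 ((641.0402221679688, -182.7528839111328), (90.94855499267578, 42.028560638427734), 84.74287414550781)
130 ((655.0579223632812, -183.32254028320312), (72.03697204589844, 33.28921890258789), 84.74285888671875)
scene pliers [([222.7, 213.1], 0.8)]
scene rest [([221.7, 214.0], 0.62)]
scene block [([223.1, 231.7], 0.68), ([306.2, 219.5], 0.47)]
side pliers [([247.5, 222.3], 0.7), ([337.7, 205.7], 0.63)]
side rest [([334.4, 208.3], 0.7)]
side block [([333.8, 224.7], 0.91)]
```

View pics/w12.png

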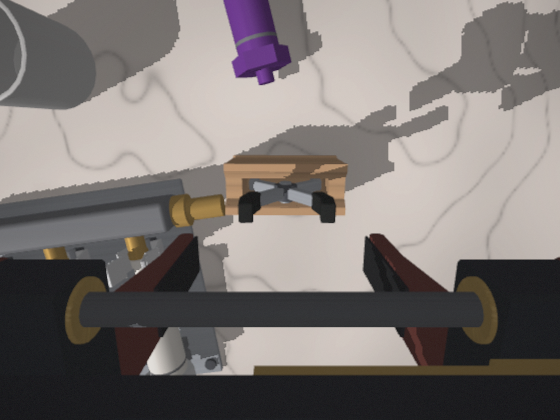

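The view shows the pliers centred in the block at (286,190), handles at (247,208) and (326,208), squared up with the fingers. I'm descending to grip them.

>>> apply_moves([
  {"tx": 0.011,"ty": -0.005,"tz": 0,"spin": 0},
  {"tx": 0.011,"ty": -0.005,"tz": -0.02,"spin": 0},
  {"tx": 0.011,"ty": -0.005,"tz": -0.04,"spin": 0},
  {"tx": 0.011,"ty": -0.005,"tz": -0.06,"spin": 0},
  {"tx": 0.011,"ty": -0.005,"tz": -0.075,"spin": 0},
  {"tx": 0.011,"ty": -0.005,"tz": -0.085,"spin": 0},
  {"tx": 0.011,"ty": -0.005,"tz": -0.085,"spin": 0},
  {"tx": 0.011,"ty": -0.005,"tz": -0.085,"spin": 0},
])

```text
t: 27.15
ee_pos: [655.5, -185.2, 72.6]
orientation: [3.138, -0.145, 0.001]
ft_force: [0.2, -0.2, -0.3]
width: 88.0
grasp_force: 0.0
```

>>> apply_moves([
  {"tx": 0,"ty": 0,"tz": 0,"spin": 0},
  {"tx": 0,"ty": 0,"tz": 0,"spin": 0},
  {"tx": 0,"ty": 0,"tz": 0,"spin": 0},
  {"tx": 0,"ty": 0,"tz": 0,"spin": 0},
  {"tx": 0,"ty": 0,"tz": 0,"spin": 0},
  {"tx": 0,"ty": 0,"tz": 0,"spin": 0},
  {"tx": 0,"ty": 0,"tz": 0,"spin": 0},
  {"tx": 0,"ty": 0,"tz": 0,"spin": 0},
], gripper=-0.46)

```text
t: 27.95
ee_pos: [656.7, -186.0, 74.6]
orientation: [3.136, -0.145, 0.006]
ft_force: [-0.7, -1.4, 8.2]
width: 64.5
grasp_force: 16.2
```

>>> apply_moves([
  {"tx": 0,"ty": 0,"tz": 0.005,"spin": 0},
  {"tx": 0,"ty": 0,"tz": 0.01,"spin": 0},
  {"tx": 0,"ty": 0,"tz": 0.02,"spin": 0},
  {"tx": 0,"ty": 0,"tz": 0.03,"spin": 0},
  {"tx": 0,"ty": 0,"tz": 0.04,"spin": 0},
  {"tx": 0,"ty": 0,"tz": 0.04,"spin": 0},
  {"tx": 0,"ty": 0,"tz": 0.04,"spin": 0},
  {"tx": 0,"ty": 0,"tz": 0.04,"spin": 0},
])

```text
t: 28.75
ee_pos: [654.6, -184.9, 111.9]
orientation: [-3.138, 0.145, 0.001]
ft_force: [-0.6, -0.1, -2.0]
width: 64.6
grasp_force: 5.7
```

>>> apply_moves([
  {"tx": 0,"ty": 0,"tz": 0.02,"spin": 0},
  {"tx": 0,"ty": 0,"tz": 0.04,"spin": 0},
  {"tx": 0,"ty": 0,"tz": 0.06,"spin": 0},
  {"tx": 0,"ty": 0,"tz": 0.07,"spin": 0},
  {"tx": -0.01,"ty": 0.02,"tz": 0.07,"spin": 1},
  {"tx": -0.02,"ty": 0.04,"tz": 0.07,"spin": 2},
  {"tx": -0.03,"ty": 0.06,"tz": 0.07,"spin": 3},
  {"tx": -0.04,"ty": 0.08,"tz": 0.07,"spin": 5},
])

```text
t: 29.55
ee_pos: [614.0, -104.2, 181.4]
orientation: [-3.141, 0.007, 0.002]
ft_force: [-0.3, -0.1, -1.9]
width: 64.5
grasp_force: 5.7
```

>>> apply_moves([
  {"tx": -0.01,"ty": 0.02,"tz": 0,"spin": 1},
  {"tx": -0.02,"ty": 0.04,"tz": 0,"spin": 2},
  {"tx": -0.03,"ty": 0.06,"tz": 0,"spin": 3},
  {"tx": -0.03,"ty": 0.075,"tz": 0,"spin": 3},
  {"tx": -0.03,"ty": 0.078,"tz": -0.015,"spin": 3},
  {"tx": -0.03,"ty": 0.078,"tz": -0.03,"spin": 3},
  {"tx": -0.03,"ty": 0.078,"tz": -0.03,"spin": 3},
  {"tx": -0.03,"ty": 0.078,"tz": -0.03,"spin": 3},
])

```text
t: 30.35
ee_pos: [584.6, -27.6, 151.0]
orientation: [-3.141, -0.073, 0.003]
ft_force: [0.9, -1.7, -2.1]
width: 64.1
grasp_force: 5.8
```

```bash
python3 - <<'E'
from h import *
o=ctrl.get_obs();W=cal('wrist');im=snap('wrist','w13.png'); print(o['t'],o['ee_pos'],o['orientation'],o['ft_force'],o['grasp_force'])
for n in ('band1','pliers'): print(n,[(x['uv'],round(x['score'],2),onz('',x['uv'],44,W).round(1)) for x in ctrl.pinpoint(n,'wrist')])
for P in [(585.3,-26.4,79),(585.3,-26.4,44)]: print(proj('',P,W))
for s in (1,-1):
    print('ear',proj('',(585.3-s*20.5*.047,-26.4+s*20.5,79),W),'jaw',[proj('',o['ee_pos']+[-s*27*.047,s*27,-z],W).round() for z in (53,63,73)])
E
```

```text
30.35 [584.57835547 -27.62931371 150.98239796] [-3.14070424 -0.07262192  0.00339828] [ 0.90369962 -1.65566517 -2.10572315] 5.753305871039629
band1 [([104.8, 191.4], 0.76, array([580.1, 142.5,  44. ])), ([280.4, 188.0], 0.71, array([591.2, -26.8,  44. ])), ([196.7, 187.6], 0.59, array([587.9,  53.7,  44. ]))]
pliers [([279.1, 238.1], 0.74, array([540.2, -27.8,  44. ])), ([277.0, 188.6], 0.61, array([590.5, -23.6,  44. ]))]
[279.5132673 202.412656 ]
[279.70787814 194.00824474]
ear [255.7416655  202.43339018] jaw [array([247., 209.]), array([249., 206.]), array([250., 203.])]
ear [303.29016702 202.39191719] jaw [array([314., 209.]), array([313., 206.]), array([312., 203.])]
```

View pics/w13.png

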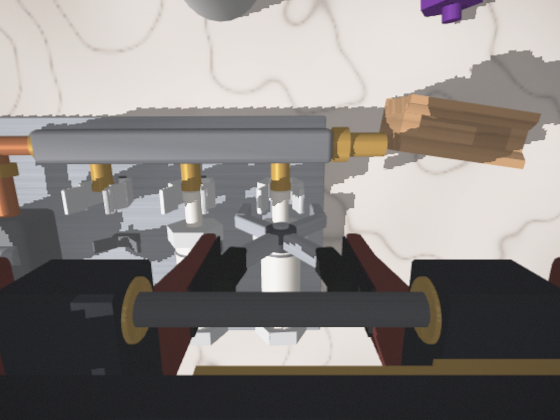

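Pliers and ears are lined up: jaws at columns 240 and 322, ears at 260 and 300, port 1 at 280. I'm lowering the jaws around the ears.

>>> apply_moves([
  {"tx": 0.003,"ty": 0.001,"tz": 0,"spin": 0},
  {"tx": 0.003,"ty": 0.001,"tz": -0.006,"spin": 0},
  {"tx": 0.003,"ty": 0.001,"tz": -0.012,"spin": 0},
  {"tx": 0.003,"ty": 0.001,"tz": -0.018,"spin": 0},
  {"tx": 0.003,"ty": 0.001,"tz": -0.024,"spin": 0},
  {"tx": 0.003,"ty": 0.001,"tz": -0.024,"spin": 0},
  {"tx": 0.003,"ty": 0.001,"tz": -0.024,"spin": 0},
  {"tx": 0.003,"ty": 0.001,"tz": -0.024,"spin": 0},
])

```text
t: 31.3
ee_pos: [588.2, -26.0, 128.5]
orientation: [3.141, 0.074, 0.001]
ft_force: [-0.0, -0.5, -2.8]
width: 64.4
grasp_force: 5.7
```

```bash
python3 - <<'E'
from h import *
o=ctrl.get_obs();W=cal('wrist');im=snap('wrist','w14.png'); print(o['t'],o['ee_pos'],o['ft_force'],o['moment'],o['grasp_force'],o['width'])
S,D=cal('scene'),cal('side');snap('scene','s14.png');a=ctrl.pinpoint('pliers','scene');snap('side','d14.png');b=ctrl.pinpoint('pliers','side')
print(a,b); print(tri([ray('',a[0]['uv'],S),ray('',b[0]['uv'],D)]))
E
```

```text
31.3 [588.18995609 -25.97708731 128.46390634] [-0.03155228 -0.52354222 -2.78704152] [-0.00219288  0.1312999  -0.00542049] 5.749156627280172 64.39351480431117
[{'uv': [268.8, 227.7], 'score': 0.69}, {'uv': [274.9, 207.9], 'score': 0.55}] [{'uv': [284.6, 191.6], 'score': 0.85}]
[632.60904048   0.70302744 101.24605802]
```

>>> apply_moves([
  {"tx": 0,"ty": 0,"tz": 0.002,"spin": 0},
  {"tx": 0,"ty": 0,"tz": 0.004,"spin": 0},
  {"tx": 0,"ty": 0,"tz": 0.006,"spin": 0},
  {"tx": 0,"ty": 0,"tz": 0.008,"spin": 0},
  {"tx": 0,"ty": 0,"tz": 0.01,"spin": 0},
  {"tx": 0,"ty": 0,"tz": 0.01,"spin": 0},
  {"tx": 0,"ty": 0,"tz": 0.01,"spin": 0},
  {"tx": 0,"ty": 0,"tz": 0.01,"spin": 0},
], gripper=0.25)

```text
t: 32.35
ee_pos: [588.3, -26.1, 138.5]
orientation: [3.14, 0.074, 0.001]
ft_force: [0.2, -1.6, 2.1]
width: 33.3
grasp_force: 25.9
```

```bash
python3 - <<'E'
from h import *
o=ctrl.get_obs();im=snap('wrist','w15.png'); print(o['t'],o['ee_pos'],o['ft_force'],o['moment'],o['grasp_force'],o['width'])
E
```

```text
32.35 [588.30602616 -26.12529262 138.51445747] [ 0.21445702 -1.59325161  2.13249938] [-0.51900416  0.03385485 -0.00727212] 25.901555416057818 33.27005034044153
```

>>> apply_moves([
  {"tx": 0,"ty": 0,"tz": 0,"spin": 0},
  {"tx": 0,"ty": 0,"tz": 0,"spin": 0},
  {"tx": 0,"ty": 0,"tz": 0,"spin": 0},
  {"tx": 0,"ty": 0,"tz": 0,"spin": 0},
  {"tx": 0,"ty": 0,"tz": 0,"spin": 0},
  {"tx": 0,"ty": 0,"tz": 0,"spin": 0},
  {"tx": 0,"ty": 0,"tz": 0.01,"spin": 0},
  {"tx": 0,"ty": 0,"tz": 0.02,"spin": 0},
], gripper=-0.46)

```text
t: 33.2
ee_pos: [587.9, -26.0, 158.9]
orientation: [-3.141, -0.074, 0.001]
ft_force: [0.4, -0.4, -1.5]
width: 64.4
grasp_force: 5.8
```

>>> apply_moves([
  {"tx": 0,"ty": 0,"tz": 0.01,"spin": 0},
  {"tx": -0.001,"ty": 0.02,"tz": 0.015,"spin": 0},
  {"tx": -0.002,"ty": 0.05,"tz": 0.015,"spin": 0},
  {"tx": -0.004,"ty": 0.08,"tz": 0.015,"spin": 0},
  {"tx": -0.004,"ty": 0.085,"tz": 0.015,"spin": 0},
  {"tx": -0.004,"ty": 0.085,"tz": 0,"spin": 0},
  {"tx": -0.004,"ty": 0.085,"tz": -0.007,"spin": 0},
  {"tx": -0.004,"ty": 0.085,"tz": -0.007,"spin": 0},
])

```text
t: 34.0
ee_pos: [582.7, 57.9, 149.4]
orientation: [3.14, 0.072, -0.005]
ft_force: [0.1, -0.1, -2.3]
width: 64.4
grasp_force: 5.7
```

```bash
python3 - <<'E'
from h import *
o=ctrl.get_obs();im=snap('wrist','w16.png');W=cal('wrist'); print(o['t'],o['ee_pos'],o['ft_force'],o['grasp_force'],o['width'])
def prof(f,C,y0,rows):
    g=cv2.cvtColor(cv2.imread(f),cv2.COLOR_BGR2HSV); m=(g[...,1]<25)&(g[...,2]>150); return [''.join('#' if v else '.' for v in m[r,225:335:2]) for r in rows]
print('\n'.join(prof('pics/w13.png',0,0,range(176,226,3)))); print('--clip1 now')
c=proj('',(585.3,-26.4,79),W); print(c); x=int(c[0])
g=cv2.cvtColor(cv2.imread('pics/w16.png'),cv2.COLOR_BGR2HSV); m=(g[...,1]<25)&(g[...,2]>150)
print('\n'.join(''.join('#' if v else '.' for v in m[r,x-55:x+55:2]) for r in range(176,226,3)))
E
```

```text
34.0 [582.7211339   57.90720648 149.42934935] [ 0.07287549 -0.09056362 -2.30577429] 5.7458911670255475 64.36447950315294
.......................................................
.......................................................
................#......................................
................#####.................................#
.............#####...................................##
..........#########..............#...................##
..........#########.......#####..##....................
#.........##...##.........####...#######...............
................#.....##..#####.#######................
................#......#..#####.#######................
................#......########...#####....#...........
................##.....########...#####....#...........
................###...#########.....###....#...........
.....#.............############........................
.....####..........##...#######........................
.....########...........#######........................
.....############......................................
--clip1 now
[378.74479032 2
[... 264 characters left out ...]
................############
....############...........................############
.#################..###.########...........############
.###########################.###.......................
.............###############.###.......................
.............###############.###.......................
.............###################......................#
.............###############.###......................#
.............###############.##...................#####
............#####.#############...................#####
.........#######..#########.......................#####
.........###......########.......................######
.........#.........#######.......................######
```

>>> apply_moves([
  {"tx": 0,"ty": 0,"tz": 0,"spin": 0},
  {"tx": 0,"ty": 0,"tz": -0.006,"spin": 0},
  {"tx": 0,"ty": 0,"tz": -0.012,"spin": 0},
  {"tx": 0,"ty": 0,"tz": -0.018,"spin": 0},
  {"tx": 0,"ty": 0,"tz": -0.023,"spin": 0},
  {"tx": 0,"ty": 0,"tz": -0.023,"spin": 0},
  {"tx": 0,"ty": 0,"tz": -0.023,"spin": 0},
  {"tx": 0,"ty": 0,"tz": -0.023,"spin": 0},
])

```text
t: 34.85
ee_pos: [584.2, 59.1, 128.5]
orientation: [-3.141, -0.074, -0.001]
ft_force: [-0.3, 0.3, -1.8]
width: 64.5
grasp_force: 5.7
```

>>> apply_moves([
  {"tx": 0,"ty": 0,"tz": 0.002,"spin": 0},
  {"tx": 0,"ty": 0,"tz": 0.004,"spin": 0},
  {"tx": 0,"ty": 0,"tz": 0.006,"spin": 0},
  {"tx": 0,"ty": 0,"tz": 0.008,"spin": 0},
  {"tx": 0,"ty": 0,"tz": 0.01,"spin": 0},
  {"tx": 0,"ty": 0,"tz": 0.01,"spin": 0},
  {"tx": 0,"ty": 0,"tz": 0.01,"spin": 0},
  {"tx": 0,"ty": 0,"tz": 0.01,"spin": 0},
], gripper=0.25)

```text
t: 35.65
ee_pos: [584.4, 58.9, 138.6]
orientation: [3.141, 0.074, 0.001]
ft_force: [-0.1, -1.5, 3.2]
width: 33.8
grasp_force: 25.3
```

>>> apply_moves([
  {"tx": 0,"ty": 0,"tz": 0,"spin": 0},
  {"tx": 0,"ty": 0,"tz": 0,"spin": 0},
  {"tx": 0,"ty": 0,"tz": 0,"spin": 0},
  {"tx": 0,"ty": 0,"tz": 0,"spin": 0},
  {"tx": 0,"ty": 0,"tz": 0,"spin": 0},
  {"tx": 0,"ty": 0,"tz": 0,"spin": 0},
  {"tx": 0,"ty": 0,"tz": 0.01,"spin": 0},
  {"tx": 0,"ty": 0,"tz": 0.02,"spin": 0},
], gripper=-0.46)

```text
t: 36.45
ee_pos: [583.9, 59.0, 158.9]
orientation: [-3.141, -0.074, 0.001]
ft_force: [-0.1, -0.2, -1.5]
width: 64.3
grasp_force: 5.8
```

>>> apply_moves([
  {"tx": 0.005,"ty": -0.02,"tz": 0.02,"spin": 0},
  {"tx": 0.01,"ty": -0.05,"tz": 0.03,"spin": 0},
  {"tx": 0.02,"ty": -0.08,"tz": 0.03,"spin": 0},
  {"tx": 0.03,"ty": -0.11,"tz": 0.03,"spin": 0},
  {"tx": 0.04,"ty": -0.14,"tz": 0.03,"spin": 0},
  {"tx": 0.04,"ty": -0.15,"tz": 0.03,"spin": 0},
  {"tx": 0.04,"ty": -0.15,"tz": 0.03,"spin": 0},
  {"tx": 0.04,"ty": -0.15,"tz": 0.03,"spin": 0},
])

```text
t: 37.25
ee_pos: [623.6, -90.3, 188.6]
orientation: [-3.14, -0.074, 0.0]
ft_force: [-0.7, -0.1, -1.4]
width: 64.4
grasp_force: 5.7
```

```bash
python3 - <<'E'
from h import *
o=ctrl.get_obs();W=cal('wrist');snap('wrist','w17.png'); print(o['t'],o['ee_pos'],o['ft_force'])
for c in('wrist','scene'):
    if c=='scene': snap('scene','s17.png')
    for r in ctrl.outline_of('clip1',c)[:5]:
        print(c,r['box'],round(r['score'],2))
for y,x in((-26.4,585.3),(58.4,581),(143.3,577)):
    print(proj('',(x,y,79),W),proj('',(x,y,79),cal('scene')))
im=cv2.imread('pics/s17.png'); C=cal('scene')
# compare ear gap: brightness profile along y line at ear tops in scene view
from scipy.ndimage import map_coordinates
for nm in('s0','s17'):
    g=cv2.imread('pics/%s.png'%nm,0).astype(float)
    for y,x in((-26.4,585.3),(58.4,581),(143.3,577)):
        q=np.array([proj('',(x-t*.047,y+t,74),C) for t in range(-26,27,3)])
        print(nm,y,map_coordinates(g,[q[:,1],q[:,0]],order=1).round().astype(int).tolist())
E
```

```text
37.25 [623.60376138 -90.27821916 188.5972515 ] [-0.71204204 -0.06702941 -1.41763433]
wrist [29.1, 210.1, 60.9, 238.4] 0.83
wrist [127.8, 210.6, 136.8, 239.7] 0.7
wrist [204.0, 207.2, 217.5, 235.1] 0.6
wrist [54.9, 0.0, 206.1, 66.6] 0.56
scene [294.7, 230.0, 302.6, 243.2] 0.6
scene [271.9, 218.3, 278.0, 234.8] 0.53
scene [319.0, 244.5, 323.9, 251.5] 0.39
[215.58661527 228.87325612] [271.72864942 219.87884491]
[130.99832546 229.170187  ] [294.81792727 229.53336185]
[ 46.38923833 229.17772588] [318.88101199 239.67853808]
s0 -26.4 [146, 151, 162, 171, 170, 161, 142, 118, 98, 87, 86, 88, 96, 119, 147, 154, 137, 110]
s0 58.4 [121, 127, 144, 162, 167, 156, 137, 114, 95, 88, 87, 90, 95, 115, 143, 152, 130, 105]
s0 143.3 [98, 108, 139, 161, 164, 147, 121, 98, 85, 81, 82, 81, 81, 107, 137, 142, 121, 92]
s17 -26.4 [90, 89, 89, 87, 88, 106, 132, 148, 154, 159, 162, 165, 176, 190, 194, 174, 140, 111]
s17 58.4 [78, 78, 78, 75, 84, 97, 120, 141, 148, 153, 156, 160, 175, 188, 178, 147, 113, 99]
s17 143.3 [96, 102, 135, 159, 163, 148, 124, 101, 88, 82, 82, 77, 85, 111, 137, 142, 121, 90]
```

Clip masks: 32 px wide for the open clip 3, against 9 and 13 px for clips 2 and 1, so both are shut. I'm returning the pliers to the block.

>>> apply_moves([
  {"tx": 0.005,"ty": -0.02,"tz": 0,"spin": -1},
  {"tx": 0.01,"ty": -0.04,"tz": 0,"spin": -2},
  {"tx": 0.02,"ty": -0.06,"tz": 0,"spin": -4},
  {"tx": 0.03,"ty": -0.08,"tz": 0,"spin": -6},
  {"tx": 0.031,"ty": -0.095,"tz": 0,"spin": -8},
  {"tx": 0.031,"ty": -0.095,"tz": 0,"spin": -8},
  {"tx": 0.031,"ty": -0.095,"tz": 0,"spin": -8},
  {"tx": 0.031,"ty": -0.095,"tz": 0,"spin": -8},
])

```text
t: 38.25
ee_pos: [654.5, -185.4, 188.2]
orientation: [-3.138, 0.144, 0.001]
ft_force: [-0.6, 0.8, -1.9]
width: 64.2
grasp_force: 5.7
```

>>> apply_moves([
  {"tx": 0,"ty": 0,"tz": -0.01,"spin": 0},
  {"tx": 0,"ty": 0,"tz": -0.02,"spin": 0},
  {"tx": 0,"ty": 0,"tz": -0.03,"spin": 0},
  {"tx": 0,"ty": 0,"tz": -0.035,"spin": 0},
  {"tx": 0,"ty": 0,"tz": -0.04,"spin": 0},
  {"tx": 0,"ty": 0,"tz": -0.04,"spin": 0},
  {"tx": 0,"ty": 0,"tz": -0.04,"spin": 0},
  {"tx": 0,"ty": 0,"tz": -0.04,"spin": 0},
])

```text
t: 39.05
ee_pos: [655.3, -186.1, 148.8]
orientation: [3.138, -0.145, 0.001]
ft_force: [0.3, -0.1, -1.7]
width: 64.5
grasp_force: 5.7
```

```bash
python3 - <<'E'
from h import *
o=ctrl.get_obs();W=cal('wrist');snap('wrist','w18.png'); print(o['t'],o['ee_pos'],o['orientation'],o['ft_force'],o['grasp_force'])
for n in('pliers','block'):
    for r in ctrl.outline_of(n,'wrist')[:2]:
        v,u=np.nonzero(r['pixels']); print(n,r['box'],r['score'],u.mean(),cv2.minAreaRect(np.c_[u,v].astype(np.float32)))
        print([(int(x),int(u[v==x].min()),int(u[v==x].max())) for x in range(v.min(),v.max(),6)])
for z in(50,55,60,65): print(z,proj('',[654,-184,83-0],W),proj('',o['ee_pos']-[0,0,z],W))
E
```

```text
39.05 [ 655.34143916 -186.10639461  148.75205427] [ 3.13802696e+00 -1.45261221e-01  1.31787928e-03] [ 0.34667777 -0.09613847 -1.68417   ] 5.749424391542561
pliers [211.6, 204.4, 348.9, 290.1] 0.95 280.59514459121743 ((280.5, 246.5), (87.0, 139.0), 90.0)
[(203, 246, 317), (209, 239, 322), (215, 236, 325), (221, 235, 325), (227, 237, 323), (233, 251, 308), (239, 254, 306), (245, 242, 319), (251, 225, 336), (257, 221, 341), (263, 215, 346), (269, 214, 348), (275, 213, 349), (281, 211, 350), (287, 211, 349)]
block [215.1, 168.1, 342.9, 230.4] 0.86 277.44030442365624 ((278.0, 199.5), (65.0, 126.0), 90.0)
[(167, 239, 309), (173, 224, 333), (179, 216, 340), (185, 215, 341), (191, 216, 339), (197, 217, 338), (203, 218, 338), (209, 218, 338), (215, 218, 338), (221, 218, 339), (227, 217, 339)]
50 [278.48133516 206.97491425] [280.7859232  209.91386002]
55 [278.48133516 206.97491425] [280.79444232 208.36474887]
60 [278.48133516 206.97491425] [280.80265501 206.87135995]
65 [278.48133516 206.97491425] [280.8105775  205.43073984]
```

>>> apply_moves([
  {"tx": -0.001,"ty": 0.0015,"tz": -0.005,"spin": 0},
  {"tx": -0.001,"ty": 0.0015,"tz": -0.01,"spin": 0},
  {"tx": -0.001,"ty": 0.0015,"tz": -0.018,"spin": 0},
  {"tx": -0.001,"ty": 0.0015,"tz": -0.026,"spin": 0},
  {"tx": -0.001,"ty": 0.0015,"tz": -0.034,"spin": 0},
  {"tx": -0.001,"ty": 0.0015,"tz": -0.042,"spin": 0},
  {"tx": -0.001,"ty": 0.0015,"tz": -0.045,"spin": 0},
  {"tx": -0.001,"ty": 0.0015,"tz": -0.045,"spin": 0},
])

```text
t: 40.0
ee_pos: [653.5, -184.4, 102.4]
orientation: [-3.138, 0.145, 0.002]
ft_force: [-0.3, 0.0, -2.3]
width: 64.1
grasp_force: 5.7
```

>>> apply_moves([
  {"tx": 0,"ty": 0,"tz": -0.005,"spin": 0},
  {"tx": 0,"ty": 0,"tz": -0.01,"spin": 0},
  {"tx": 0,"ty": 0,"tz": -0.014,"spin": 0},
  {"tx": 0,"ty": 0,"tz": -0.018,"spin": 0},
  {"tx": 0,"ty": 0,"tz": -0.022,"spin": 0},
  {"tx": 0,"ty": 0,"tz": -0.025,"spin": 0},
  {"tx": 0,"ty": 0,"tz": -0.025,"spin": 0},
  {"tx": 0,"ty": 0,"tz": -0.025,"spin": 0},
])

```text
t: 40.8
ee_pos: [654.0, -184.5, 78.2]
orientation: [-3.138, 0.145, 0.0]
ft_force: [0.1, -1.1, -2.7]
width: 64.5
grasp_force: 5.7
```

>>> apply_moves([
  {"tx": 0,"ty": 0,"tz": -0.002,"spin": 0},
  {"tx": 0,"ty": 0,"tz": -0.003,"spin": 0},
  {"tx": 0,"ty": 0,"tz": -0.004,"spin": 0},
  {"tx": 0,"ty": 0,"tz": -0.005,"spin": 0},
  {"tx": 0,"ty": 0,"tz": -0.005,"spin": 0},
  {"tx": 0,"ty": 0,"tz": -0.005,"spin": 0},
  {"tx": 0,"ty": 0,"tz": -0.005,"spin": 0},
  {"tx": 0,"ty": 0,"tz": -0.005,"spin": 0},
])

```text
t: 41.6
ee_pos: [655.9, -184.4, 75.5]
orientation: [3.138, -0.145, 0.006]
ft_force: [0.9, 2.1, 8.5]
width: 64.3
grasp_force: 10.2
```

>>> apply_moves([
  {"tx": 0,"ty": 0,"tz": 0,"spin": 0},
  {"tx": 0,"ty": 0,"tz": 0,"spin": 0},
  {"tx": 0,"ty": 0,"tz": 0,"spin": 0},
  {"tx": 0,"ty": 0,"tz": 0,"spin": 0},
  {"tx": 0,"ty": 0,"tz": 0,"spin": 0},
  {"tx": 0,"ty": 0,"tz": 0,"spin": 0},
  {"tx": 0,"ty": 0,"tz": 0,"spin": 0},
  {"tx": 0,"ty": 0,"tz": 0,"spin": 0},
], gripper=-1)

```text
t: 42.4
ee_pos: [654.0, -184.5, 73.2]
orientation: [-3.138, 0.145, 0.0]
ft_force: [0.7, 0.5, -0.6]
width: 87.8
grasp_force: 0.0
```

>>> apply_moves([
  {"tx": 0,"ty": 0,"tz": 0.01,"spin": 0},
  {"tx": 0,"ty": 0,"tz": 0.03,"spin": 0},
  {"tx": 0,"ty": 0,"tz": 0.06,"spin": 0},
  {"tx": -0.005,"ty": 0,"tz": 0.085,"spin": 0},
  {"tx": -0.01,"ty": 0.005,"tz": 0.085,"spin": 0},
  {"tx": -0.01,"ty": 0.005,"tz": 0.085,"spin": 0},
  {"tx": -0.01,"ty": 0.005,"tz": 0.085,"spin": 0},
  {"tx": -0.01,"ty": 0.005,"tz": 0.085,"spin": 0},
])

```text
t: 43.2
ee_pos: [643.3, -179.2, 156.9]
orientation: [-3.138, 0.145, 0.003]
ft_force: [1.2, -0.3, -0.3]
width: 87.6
grasp_force: 0.0
```

```bash
python3 - <<'E'
from h import *
o=ctrl.get_obs();W=cal('wrist');snap('wrist','w19.png'); print(o['t'],o['ee_pos'],o['ft_force'],o['width'])
for n in('pliers','block'):
    r=ctrl.outline_of(n,'wrist')[0]; print(n,np.round(r['box']),r['score'])
print([(x['uv'],onz('',x['uv'],78,W).round(1)) for n in('pliers','rest') for x in ctrl.pinpoint(n,'wrist')])
# lever
S,D=cal('scene'),cal('side');snap('scene','s19.png');a={n:ctrl.pinpoint(n,'scene') for n in('lever_knob','lever_pivot','pliers')};snap('side','d19.png');b={n:ctrl.pinpoint(n,'side') for n in('lever_knob','lever_pivot','pliers')}
for n in a:
    print(n,[(x['uv'],round(x['score'],2)) for x in a[n]],[(x['uv'],round(x['score'],2)) for x in b[n]])
    if a[n] and b[n]: print(tri([ray('',a[n][0]['uv'],S),ray('',b[n][0]['uv'],D)]).round())
E
```

```text
43.2 [ 643.26890374 -179.1677839   156.87251654] [ 1.21113573 -0.25389942 -0.25035134] 87.64574165600176
pliers [238. 180. 335. 222.] 0.57
block [224. 155. 346. 214.] 0.76
[([284.7, 192.6], array([ 650.9, -183.3,   78. ])), ([283.8, 191.0], array([ 652.4, -182.6,   78. ]))]
lever_knob [([362.9, 219.9], 0.59)] [([200.7, 191.9], 0.53)]
[465. 242. 126.]
lever_pivot [([354.9, 248.0], 0.93)] [([255.2, 219.2], 0.63), ([211.3, 198.6], 0.62)]
[529. 165.   3.]
pliers [([222.4, 214.6], 0.71)] [([332.2, 208.8], 0.59)]
[ 646. -177.   72.]
```

```bash
python3 - <<'E'
from h import *
S,D=cal('scene'),cal('side')
for n in('kettle','milk','mug'):
    a=ctrl.pinpoint(n,'scene');b=ctrl.pinpoint(n,'side'); print(n,[(x['uv'],round(x['score'],2),onz('',x['uv'],0,S).round()) for x in a[:2]],[(x['uv'],round(x['score'],2),onz('',x['uv'],0,D).round()) for x in b[:2]])
    r=ctrl.outline_of(n,'scene')[:1]; print([np.round(x['box']) for x in r])
E
```

```text
kettle [([460.1, 260.7], 0.6, array([351., 539.,   0.]))] [([287.4, 211.2], 0.19, array([654.,   6.,   0.]))]
[array([440., 200., 502., 275.])]
milk [([431.9, 313.7], 0.87, array([586., 527.,   0.]))] []
[array([421., 269., 456., 325.])]
mug [([253.8, 283.9], 0.72, array([777.,  32.,   0.]))] [([297.7, 192.0], 0.62, array([797.,  29.,   0.]))]
[array([236., 253., 276., 302.])]
```

>>> apply_moves([
  {"tx": -0.02,"ty": 0.02,"tz": 0.02,"spin": 0},
  {"tx": -0.04,"ty": 0.05,"tz": 0.04,"spin": 1},
  {"tx": -0.06,"ty": 0.08,"tz": 0.05,"spin": 2},
  {"tx": -0.09,"ty": 0.11,"tz": 0.05,"spin": 4},
  {"tx": -0.12,"ty": 0.15,"tz": 0.05,"spin": 6},
  {"tx": -0.15,"ty": 0.19,"tz": 0.05,"spin": 8},
  {"tx": -0.18,"ty": 0.22,"tz": 0.05,"spin": 8},
  {"tx": -0.2,"ty": 0.25,"tz": 0.05,"spin": 8},
], gripper=1)

```text
t: 45.1
ee_pos: [441.8, 71.6, 208.4]
orientation: [-3.141, -0.074, 0.0]
ft_force: [0.5, 1.5, 0.4]
width: 27.2
grasp_force: 0.0
```

>>> apply_moves([
  {"tx": -0.01,"ty": 0.03,"tz": 0,"spin": 0},
  {"tx": -0.02,"ty": 0.06,"tz": 0,"spin": 0},
  {"tx": -0.027,"ty": 0.09,"tz": 0,"spin": 0},
  {"tx": -0.027,"ty": 0.12,"tz": 0,"spin": 0},
  {"tx": -0.027,"ty": 0.15,"tz": 0,"spin": 0},
  {"tx": -0.027,"ty": 0.169,"tz": 0,"spin": 0},
  {"tx": -0.027,"ty": 0.169,"tz": 0,"spin": 0},
  {"tx": -0.027,"ty": 0.169,"tz": 0,"spin": 0},
])

```text
t: 45.9
ee_pos: [416.7, 239.4, 208.2]
orientation: [3.14, 0.076, -0.0]
ft_force: [0.8, 0.3, -0.0]
width: 0.7
grasp_force: 0.0
```

```bash
python3 - <<'E'
from h import *
o=ctrl.get_obs();W=cal('wrist');im=snap('wrist','w20.png'); print(o['t'],o['ee_pos'],o['width'])
print('knob',[(x['uv'],round(x['score'],2),onz('',x['uv'],127,W).round(1)) for x in ctrl.pinpoint('lever_knob','wrist')])
print('piv',[(x['uv'],round(x['score'],2),onz('',x['uv'],54,W).round(1)) for x in ctrl.pinpoint('lever_pivot','wrist')])
m=(im.max(2)<45).astype(np.uint8);m[225:]=0
n,l,s,c=cv2.connectedComponentsWithStats(m)
for i in range(1,n):
    if s[i][4]>200: print(s[i],[onz('',q,127,W).round(1).tolist()[:2] for q in (c[i],(c[i][0],s[i][1]),(c[i][0],s[i][1]+s[i][3]))])
print(proj('',(465,241,127),W))
E
```

```text
45.9 [416.74012315 239.40291619 208.18147999] 0.7080708341202913
knob [([289.9, 147.4], 0.95, array([464.2, 233.9, 127. ]))]
piv [([285.9, 90.0], 0.7, array([517.6, 239.1,  54. ]))]
[ 270  123   34   49 1402] [[463.9, 237.3], [484.2, 238.3], [442.9, 236.2]]
[281.71099851 145.9969524 ]
```

>>> apply_moves([
  {"tx": 0,"ty": 0,"tz": -0.03,"spin": 0},
  {"tx": 0,"ty": 0,"tz": -0.06,"spin": 0},
  {"tx": 0,"ty": 0,"tz": -0.09,"spin": 0},
  {"tx": 0,"ty": 0,"tz": -0.115,"spin": 0},
  {"tx": 0,"ty": 0,"tz": -0.125,"spin": 0},
  {"tx": 0,"ty": 0,"tz": -0.125,"spin": 0},
  {"tx": 0,"ty": 0,"tz": -0.125,"spin": 0},
  {"tx": 0,"ty": 0,"tz": -0.125,"spin": 0},
])

```text
t: 46.85
ee_pos: [418.0, 239.9, 84.5]
orientation: [-3.14, -0.074, -0.003]
ft_force: [-0.6, 0.6, -0.1]
width: 0.5
grasp_force: 0.0
```

>>> apply_moves([
  {"tx": 0.01,"ty": 0,"tz": 0,"spin": 0},
  {"tx": 0.018,"ty": 0,"tz": 0,"spin": 0},
  {"tx": 0.024,"ty": 0.001,"tz": 0,"spin": 0},
  {"tx": 0.03,"ty": 0.001,"tz": 0,"spin": 0},
  {"tx": 0.036,"ty": 0.001,"tz": 0,"spin": 0},
  {"tx": 0.042,"ty": 0.002,"tz": 0,"spin": 0},
  {"tx": 0.048,"ty": 0.002,"tz": 0,"spin": 0},
  {"tx": 0.052,"ty": 0.002,"tz": 0,"spin": 0},
])

```text
t: 47.65
ee_pos: [470.6, 241.8, 83.7]
orientation: [-3.14, -0.074, -0.003]
ft_force: [-0.1, -0.4, -0.1]
width: 0.3
grasp_force: 0.0
```

```bash
python3 - <<'E'
from h import *
o=ctrl.get_obs();W=cal('wrist');im=snap('wrist','w21.png'); print(o['t'],o['ee_pos'],o['ft_force'])
print('knob',[(x['uv'],round(x['score'],2),onz('',x['uv'],140,W).round(1)) for x in ctrl.pinpoint('lever_knob','wrist')])
E
```

```text
47.65 [470.5840539  241.83961596  83.68696519] [-0.12991053 -0.38616463 -0.13257026]
knob [([291.5, 180.1], 0.67, array([512.3, 238.8, 140. ]))]
```

>>> apply_moves([
  {"tx": -0.01,"ty": 0,"tz": 0,"spin": 0},
  {"tx": -0.03,"ty": 0,"tz": 0,"spin": 0},
  {"tx": -0.05,"ty": 0,"tz": 0.01,"spin": 0},
  {"tx": -0.055,"ty": 0,"tz": 0.05,"spin": 0},
  {"tx": -0.055,"ty": 0,"tz": 0.09,"spin": 0},
  {"tx": -0.055,"ty": 0,"tz": 0.125,"spin": 0},
  {"tx": -0.055,"ty": 0,"tz": 0.125,"spin": 0},
  {"tx": -0.055,"ty": 0,"tz": 0.125,"spin": 0},
])

```text
t: 48.55
ee_pos: [413.5, 241.6, 208.6]
orientation: [-3.14, -0.074, -0.002]
ft_force: [-0.1, 0.0, -0.8]
width: 0.2
grasp_force: 0.0
```

```bash
python3 - <<'E'
from h import *
o=ctrl.get_obs();W=cal('wrist');im=snap('wrist','w22.png'); print(o['t'],o['ee_pos'],o['ft_force'])
print('knob',[(x['uv'],round(x['score'],2),onz('',x['uv'],143,W).round(1)) for x in ctrl.pinpoint('lever_knob','wrist')])
m=(im.max(2)<45).astype(np.uint8);m[225:]=0
n,l,s,c=cv2.connectedComponentsWithStats(m)
for i in range(1,n):
    if s[i][4]>200: print(s[i],c[i])
for a in(.3,.5,.6,.7,1.0,1.2): print(a,[proj('',(517.5+r*np.sin(a-.6),240,53+r*np.cos(a-.6)),W).round(1).tolist() for r in(90,)])
S,D=cal('scene'),cal('side');snap('scene','s22.png');A=ctrl.pinpoint('lever_knob','scene');P=ctrl.pinpoint('pliers','scene');snap('side','d22.png');B=ctrl.pinpoint('lever_knob','side');Q=ctrl.pinpoint('pliers','side')
print(A[:2],B[:2]); 
if A and B: print(tri([ray('',A[0]['uv'],S),ray('',B[0]['uv'],D)]))
print(P,Q)
for c,C in(('scene',S),('side',D)):
    r=[x for x in ctrl.outline_of('cart1',c) if x['score']>.5]
    print(c,[(np.round(x['box']).tolist()) for x in r])
E
```

```text
48.55 [413.53842992 241.55523847 208.62646855] [-0.09848151  0.0409886  -0.75723563]
knob [([290.1, 72.8], 0.88, array([518.4, 239.5, 143. ]))]
[271  52  39  45 959] [292.39728884  74.44942649]
0.3 [[287.5, 110.3]]
0.5 [[288.7, 86.5]]
0.6 [[289.3, 74.0]]
0.7 [[290.0, 61.5]]
1.0 [[291.6, 26.4]]
1.2 [[292.3, 7.3]]
[{'uv': [359.1, 224.1], 'score': 0.51}, {'uv': [274.3, 228.7], 'score': 0.37}] [{'uv': [266.5, 206.3], 'score': 0.69}, {'uv': [209.7, 179.0], 'score': 0.53}]
[510.2688614  132.50212269  85.13319828]
[{'uv': [222.1, 213.9], 'score': 0.64}] [{'uv': [295.0, 192.7], 'score': 0.42}]
scene [[272.0, 192.0, 299.0, 228.0], [294.0, 202.0, 321.0, 233.0], [147.0, 153.0, 168.0, 180.0], [176.0, 240.0, 209.0, 283.0], [256.0, 147.0, 282.0, 181.0]]
side [[437.0, 252.0, 466.0, 297.0], [336.0, 181.0, 354.0, 209.0], [296.0, 268.0, 324.0, 312.0], [238.0, 207.0, 270.0, 239.0], [262.0, 212.0, 291.0, 244.0], [320.0, 205.0, 352.0, 233.0]]
```

```bash
python3 - <<'E'
from h import *
from scipy.ndimage import map_coordinates
for c,f in(('scene','s22'),('side','d22')):
    C=cal(c); im=cv2.imread('pics/%s.png'%f)
    for r in ctrl.outline_of('cart1',c):
        if r['score']<.5: continue
        m=im[r['pixels']].mean(0)
        if np.ptp(m)<15: print(c,m.round(),[np.round(z,2).tolist() for z in cart_fit(r['pixels'],C,44)[:3]])
C=cal('scene');g=cv2.imread('pics/s22.png',0).astype(float)
for y,x in((-26.4,585.3),(58.4,581),(143.3,577)):
    q=np.array([proj('',(x-t*.047,y+t,74),C) for t in range(-26,27,3)]); print(map_coordinates(g,[q[:,1],q[:,0]],order=1).round().astype(int).tolist())
E
```

```text
scene [117. 123. 124.] [[479.65, -35.26], 0.06, 158.82]
scene [133. 139. 140.] [[474.85, 50.3], 0.04, 146.44]
side [105. 108. 109.] [[482.65, 55.14], 0.04, 180.39]
side [104. 107. 109.] [[487.5, -31.67], 0.05, 172.02]
[88, 87, 86, 84, 87, 104, 130, 146, 152, 155, 156, 162, 175, 187, 192, 170, 138, 110]
[76, 75, 74, 76, 79, 94, 119, 139, 145, 152, 152, 158, 171, 183, 175, 145, 110, 97]
[98, 107, 134, 158, 161, 144, 119, 97, 87, 81, 79, 77, 79, 105, 134, 139, 116, 90]
```

Both cartridges are in place, the clips are shut, the lever is in the middle notch and the pliers are in the block. I'm handing in the job.

```bash
python3 -c "
from workcell import ctrl
print(ctrl.close_job())"
```

```text
the job is handed in; nothing more can be done
None
```

The job is handed in; no verdict came back, but my last camera checks showed both white cartridges (the only two present) in cradles 1 and 2 with their clips shut by the pliers, the lever in the middle notch, and the pliers back in their block.

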